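Plug the air holes, then rock the stuck mould insert free

TASK

Get the mould plate ready for a change of insert: push the spare brass plugs from the wooden block fully home into whichever air holes of the aluminium plate are still open, so no grit can fall in. Then grip the red tab of the stuck steel insert and rock it side to side, first towards the robot and then away, until it works loose, without pulling the loosely seated plate up off its base and without disturbing the plugs already in place or the other things on the bench. Finish while still holding the insert in the gripper, upright and just clear above its pocket (a centimetre or two), touching nothing else.

Things in the scene. Friction and masses are not known exactly. Their poses are not given: they have to be found in the camera images.
- mould_base: fixed dark steel base under the plate, 170 x 260 x 12 mm, on the bench, turned up to 0.35 rad. Origin: centre of its underside on the bench; its x points roughly away from the robot, y along its length, z up.
- mould_plate (a joint): lift of the aluminium mould plate (hollow casting, 150 x 240 x 34 mm, 1.4 kg) above the base, in m. It rests at 0 by its weight, top face 46 mm above the bench, and slides straight up on four guide pins at its corners, with no sideways play. A straight pull on the insert lifts the plate instead of freeing the insert; it may not rise more than 8 mm.
- hole0 (a point): centre of the mouth of a round air hole in the plate's top face, at x -35 mm, y +20 mm in the base's frame; 21 mm diameter, 24 mm deep. Same axes as the base. Two of the four holes hold a plug at the start and two are open, which ones varies.
- hole1 (a point): centre of the mouth of a round air hole in the plate's top face, at x +35 mm, y +20 mm in the base's frame; 21 mm diameter, 24 mm deep. Same axes as the base. Two of the four holes hold a plug at the start and two are open, which ones varies.
- hole2 (a point): centre of the mouth of a round air hole in the plate's top face, at x -35 mm, y +85 mm in the base's frame; 21 mm diameter, 24 mm deep. Same axes as the base. Two of the four holes hold a plug at the start and two are open, which ones varies.
- hole3 (a point): centre of the mouth of a round air hole in the plate's top face, at x +35 mm, y +85 mm in the base's frame; 21 mm diameter, 24 mm deep. Same axes as the base. Two of the four holes hold a plug at the start and two are open, which ones varies.
- pocket (a point): centre of the mouth of the insert's pocket in the plate's top face, at x 0, y -70 mm in the base's frame; 40 mm in x by 37 mm in y, 24 mm deep. Same axes as the base. Two brass spring plungers with rounded noses, in the -x and the +x wall, 10 mm below the top face, press on the insert's x faces with about 27 N each and hold it by friction.
- plunger_a (a joint): spring plunger in the pocket's -x wall: 0 as it presses on the insert, negative as it springs inwards, at most 5 mm (m). Leaned about one nose, the insert slips up past the other nose: rocking in x by about 8 degrees each way walks it up some 4 mm a swing.
- plunger_b (a joint): the same plunger in the +x wall. The noses let go of the insert once its foot has risen 14 mm.
- insert: the stuck mould insert, 0.28 to 0.52 kg. Origin: centre of its foot; z up; axes as the base's at the start. Dark steel block 34 x 34 x 36 mm tall, then a red tab 22 mm thick in x, 30 mm wide in y, from 36 to 84 mm above the foot. At the start the foot is on the pocket's floor, 24 mm below the plate's top face: the tab's top is 60 mm above the plate.
- insert_foot (a point): centre of the insert's underside
- insert_top (a point): centre of the top of the insert's red tab, 84 mm above its foot
- spare_block: fixed wooden block, 140 x 70 x 34 mm, holding the two spare plugs in holes 35 mm either side of its centre along its x. Origin: centre of its underside on the bench.
- plug_a: brass plug, standing in one of the plate's holes at the start, to be left there, 80 g, 50 mm tall. Origin: centre of its foot; z up its axis. From the foot up: shank 18 mm diameter, 20 mm long; flange 30 mm diameter from 20 to 25 mm; round grip knob 20 mm diameter from 26 to 50 mm. Fully home, its flange lies on the top face, its foot 20 mm below it.
- plug_b: brass plug, standing in one of the plate's holes at the start, to be left there, 80 g, 50 mm tall. Origin: centre of its foot; z up its axis. From the foot up: shank 18 mm diameter, 20 mm long; flange 30 mm diameter from 20 to 25 mm; round grip knob 20 mm diameter from 26 to 50 mm. Fully home, its flange lies on the top face, its foot 20 mm below it.
- plug_c: brass plug, a spare, standing fully home in the wooden block at the start, 80 g, 50 mm tall. Origin: centre of its foot; z up its axis. From the foot up: shank 18 mm diameter, 20 mm long; flange 30 mm diameter from 20 to 25 mm; round grip knob 20 mm diameter from 26 to 50 mm. Fully home, its flange lies on the top face, its foot 20 mm below it.
- plug_d: brass plug, a spare, standing fully home in the wooden block at the start, 80 g, 50 mm tall. Origin: centre of its foot; z up its axis. From the foot up: shank 18 mm diameter, 20 mm long; flange 30 mm diameter from 20 to 25 mm; round grip knob 20 mm diameter from 26 to 50 mm. Fully home, its flange lies on the top face, its foot 20 mm below it.
- vase: blue glass vase, 140 mm tall, 80 mm across; a bystander, leave alone. Origin: centre of its underside
- tumbler: red open glass tumbler, 85 mm tall, 72 mm across; a bystander, leave alone. Origin: centre of its underside
- figurine: white and black glass cat figure, 106 mm tall, 60 mm across; a bystander, leave alone. Origin: centre of its underside
- frit_jar: green jar with a black cap, 85 mm tall, 56 mm across; a bystander, leave alone. Origin: centre of its underside
- paddle: spatula-like hand paddle lying flat, 240 mm long; a bystander, leave alone. Origin: centre of its underside as it lies
- paperweight: amber glass paperweight, 50 mm tall, 84 mm across; a bystander, leave alone. Origin: centre of its underside

How it is judged (in metres and radians):
On the way, in this order (a step that is already met when the one before it is completed fails the run):
1. all four air holes plugged fully home and the plugs released, the insert still seated (((horizontal distance between plug_a and hole0 below 0.006 m and z of plug_a in the frame of hole0 below -0.0165 m) or (horizontal distance between plug_b and hole0 below 0.006 m and z of plug_b in the frame of hole0 below -0.0165 m) or (horizontal distance between plug_c and hole0 below 0.006 m and z of plug_c in the frame of hole0 below -0.0165 m) or (horizontal distance between plug_d and hole0 below 0.006 m and z of plug_d in the frame of hole0 below -0.0165 m)) and ((horizontal distance between plug_a and hole1 below 0.006 m and z of plug_a in the frame of hole1 below -0.0165 m) or (horizontal distance between plug_b and hole1 below 0.006 m and z of plug_b in the frame of hole1 below -0.0165 m) or (horizontal distance between plug_c and hole1 below 0.006 m and z of plug_c in the frame of hole1 below -0.0165 m) or (horizontal distance between plug_d and hole1 below 0.006 m and z of plug_d in the frame of hole1 below -0.0165 m)) and ((horizontal distance between plug_a and hole2 below 0.006 m and z of plug_a in the frame of hole2 below -0.0165 m) or (horizontal distance between plug_b and hole2 below 0.006 m and z of plug_b in the frame of hole2 below -0.0165 m) or (horizontal distance between plug_c and hole2 below 0.006 m and z of plug_c in the frame of hole2 below -0.0165 m) or (horizontal distance between plug_d and hole2 below 0.006 m and z of plug_d in the frame of hole2 below -0.0165 m)) and ((horizontal distance between plug_a and hole3 below 0.006 m and z of plug_a in the frame of hole3 below -0.0165 m) or (horizontal distance between plug_b and hole3 below 0.006 m and z of plug_b in the frame of hole3 below -0.0165 m) or (horizontal distance between plug_c and hole3 below 0.006 m and z of plug_c in the frame of hole3 below -0.0165 m) or (horizontal distance between plug_d and hole3 below 0.006 m and z of plug_d in the frame of hole3 below -0.0165 m)) and contact force between the fingers and plug_a below 0.1 N and contact force between the fingers and plug_b below 0.1 N and contact force between the fingers and plug_c below 0.1 N and contact force between the fingers and plug_d below 0.1 N and z of insert_foot in the frame of pocket below -0.008 m), for 0.2 s.
2. the insert, still in its pocket, is leaned towards the robot: tab top at least 5 mm to the base's -x side of the pocket's centre (x of insert_top in the frame of pocket below -0.005 m and z of insert_foot in the frame of pocket below -0.008 m).
3. then leaned away: tab top at least 5 mm to the +x side while the foot is still in the pocket (x of insert_top in the frame of pocket above 0.005 m and z of insert_foot in the frame of pocket below -0.002 m).
At the end, for the whole second after the job is handed in: all four holes plugged (within 6 mm, foot 16.5 mm down), plugs released; insert held at rest in the fingers, upright within 0.2 rad, foot 3 to 35 mm above the plate and within 25 mm of its pocket sideways, touching neither plate nor plugs; plate down within 2 mm (((horizontal distance between plug_a and hole0 below 0.006 m and z of plug_a in the frame of hole0 below -0.0165 m) or (horizontal distance between plug_b and hole0 below 0.006 m and z of plug_b in the frame of hole0 below -0.0165 m) or (horizontal distance between plug_c and hole0 below 0.006 m and z of plug_c in the frame of hole0 below -0.0165 m) or (horizontal distance between plug_d and hole0 below 0.006 m and z of plug_d in the frame of hole0 below -0.0165 m)) and ((horizontal distance between plug_a and hole1 below 0.006 m and z of plug_a in the frame of hole1 below -0.0165 m) or (horizontal distance between plug_b and hole1 below 0.006 m and z of plug_b in the frame of hole1 below -0.0165 m) or (horizontal distance between plug_c and hole1 below 0.006 m and z of plug_c in the frame of hole1 below -0.0165 m) or (horizontal distance between plug_d and hole1 below 0.006 m and z of plug_d in the frame of hole1 below -0.0165 m)) and ((horizontal distance between plug_a and hole2 below 0.006 m and z of plug_a in the frame of hole2 below -0.0165 m) or (horizontal distance between plug_b and hole2 below 0.006 m and z of plug_b in the frame of hole2 below -0.0165 m) or (horizontal distance between plug_c and hole2 below 0.006 m and z of plug_c in the frame of hole2 below -0.0165 m) or (horizontal distance between plug_d and hole2 below 0.006 m and z of plug_d in the frame of hole2 below -0.0165 m)) and ((horizontal distance between plug_a and hole3 below 0.006 m and z of plug_a in the frame of hole3 below -0.0165 m) or (horizontal distance between plug_b and hole3 below 0.006 m and z of plug_b in the frame of hole3 below -0.0165 m) or (horizontal distance between plug_c and hole3 below 0.006 m and z of plug_c in the frame of hole3 below -0.0165 m) or (horizontal distance between plug_d and hole3 below 0.006 m and z of plug_d in the frame of hole3 below -0.0165 m)) and contact force between each of the fingers, insert and plug_a below 0.1 N and contact force between each of the fingers, insert and plug_b below 0.1 N and contact force between each of the fingers, insert and plug_c below 0.1 N and contact force between each of the fingers, insert and plug_d below 0.1 N and z of insert_foot in the frame of pocket between 0.003 and 0.035 m and horizontal distance between insert_foot and pocket below 0.025 m and angle between insert's own z axis and vertical below 0.2 rad and contact force between the fingers and insert above 1 N and linear speed of insert below 0.02 m/s and value of joint mould_plate between -0.002 and 0.002 m and contact force between insert and mould_base below 0.1 N); the arm keeps its last pose, push and grip.
It fails at once if the plate is lifted more than 8 mm off its base (value of joint mould_plate above 0.008 m).
It fails at once if a plug already in place is taken out or shifted by more than 10 mm (distance of any of plug_a, plug_b from where it was at the start of the episode above 0.01 m).
It fails at once if a bystander is moved more than 20 mm (distance of any of vase, tumbler, figurine, frit_jar, paddle, paperweight from where it was at the start of the episode above 0.02 m).
It also fails if it takes over 72 s, if anything falls off the work surface, if the arm or the gripper's body presses on something with over 40 N, if the wrist force passes 120 N, or if a joint passes its speed limit or range.

ROBOT

A 6-joint arm with a two-finger parallel gripper is mounted at the origin on the work surface. World frame = base frame: x ahead of the robot, y to its left, z up, the work surface at z = 0. Lengths are in m, angles in degrees, forces in N, time in s.
With the tool pointing down it reaches from about 0.35 to 0.875 m from the base axis. Payload 4.2 kg.
Tool frame: the origin (TCP) lies on the centre line of the jaws, within the pads' length; the fingertips stand 19 mm ahead of it and the grasp point (between the pads) is the TCP; x points along the fingers, y is the direction in which the jaws open and shut, and the axes are right-handed (so a half turn about x gives the same grasp; the last joint's range is limited). The gripper opens to 87 mm and grips with 3 to 60 N. Pads are 19 mm wide; open, the fingers measure 117 mm over their backs; the gripper's body (75 mm by 190 mm) begins 51 mm behind the grasp point.
Start: joints at [14.817, 22.042, 0.453, 0, -68.411, -14.817], TCP at [0.625, 0, 0.213] pointing down, gripper open.
Joint ranges: [-179.83, 179.83], [-69.29, 118.12], [-61.27, 80.66], [-181.25, 117.63], [-171.15, -9.14], [-177.46, 177.46]. Speed limits (degrees/s): [159.86, 159.86, 180, 180, 180, 180].

INTERFACE

Orientations are given as a 3x3 rotation matrix whose columns are the frame's x, y, z axes.
In Python, from station import r, viewer, job, spotter gives the robot as it stands.
- The arm moves only by the tool play_rows, never from a script. Its argument "commands" is a list of rows, each an object of numbers: "fingers": the gripper command: -1 is fully open, 1 is shut, values between are in proportion; "tx", "ty", "tz": the shift along the tool's x, y, z normalised to -1 to 1, where 1 is 750 mm; "ax", "ay", "az": the turn, a rotation vector about the tool's x, y, z normalised to -1 to 1, where 1 is pi rad. In form: [{"fingers": .., "tx": .., "ty": .., "tz": .., "ax": .., "ay": .., "az": ..}, ...]. A call has 1 to 5 rows; each row is the pose to reach, as a shift and turn from the pose commanded when the call began, along the tool's axes at that moment, turning the shorter way round; what a row does not reach only later rows make up. A row lasts 1/12 s, in which the tool goes at most 41.7 mm and 7.16 degrees, less where a joint would pass 70% of its speed; a pose out of reach is approached as far as the arm can. A call with a number of a shift or a turn outside -1 to 1 is refused whole. A call with a gripper value outside its range is refused whole. The fingers move at their own pace and stop on an object; the grip force is fixed at half the most. Time passes only in rows, so rows that repeat a pose let the fingers close. It gives the time, the measured TCP pose, the force and the opening at its end, in the units of the state.
- r.sense(): the state, without advancing time (a new reading comes with each control period).
- viewer.capture(name): name is "scene" or "side" or "wrist"; returns a dict with "image" (420x560x3 uint8, red, green, blue), "fx", "fy", "cx", "cy" (pixels), "dist" ([k1, k2, p1, p2, k3] as OpenCV has them; the pictures are not rectified), "R" (3x3) and "t" (3): a world point X has camera coordinates R X + t; the wrist camera has in their place "mount" (4x4, takes a point from camera to tool coordinates, whose origin is the TCP and whose axes are the tool frame's). Camera axes: x right, y down, z forward; pixel columns grow to the right and rows downward; lengths in m; the calibration is good to about 2 mm. A picture is of the moment at which its call begins: read the wrist's pose just before it. There is no depth.
- job.finish_job(): hands the job in, once; it reports no verdict.
Trained networks look in a picture, given as the dict that the camera call returned (one of the last four; its "shot" number tells which), for a name from the list of things; names that differ only in an ending like _2 or _b are one class to them, and where a whole thing is asked for, a point or a joint stands for the part that bears it (a point fixed in the world has none). Each returns a list of dicts, best first, with "score" (0 to 1); they miss things now and then, are a little off and sometimes report something else, mostly with a low value. They report only what shows in the picture. A call takes as long as a camera call.
- spotter.find_in(name, picture): "uv" ([column, row] in pixels, amid what is visible of it).
- spotter.silhouettes(name, picture): "region" (420x560 bool, what is visible of it) and "uv" ([column, row] in pixels, amid what is visible of it).
The state is a dict: "time_s": time; "joints": joint angles; "joint_velocities": joint speeds; "effort": joint torques, N m; "tcp_pos": TCP position; "ee_rot": TCP orientation; "wrist_force": force on the tool from outside, world axes, zero at the start; "moment": the same for the moment, N m; "gripper_width": opening from 0.0 (shut) to 1.0 (fully open).
Only numpy, scipy, OpenCV 4.12 (cv2) and the standard library are available. Lean on these libraries where they do the work, as an engineer would, in place of code of your own. Each camera call takes 0.05 s, during which the arm holds its last target. There are 200 camera calls.

## Working session

There is one attempt and no reset: what is moved stays moved. The work goes in short steps, Python scripts to look and compute and a tool call to move; the robot and the scene stay as the last step left them, time stands still between calls to the robot, and variables do not carry over. Pictures are saved under pics/ and viewed, about 8 in all and at most 12, crops included, and the job is handed in when it is done.

Besides the shell and the picture viewer there is one more tool, called after "Call:" as name(argument=value, ...) on one line, values as JSON. play_rows: Moves the arm, as the interface text tells. Its arguments: {"type":"object","properties":{"commands":{"type":"array"}},"required":["commands"]}

```bash
ls; mkdir -p pics
python3 - <<'E'
from station import r, viewer, job, spotter
import cv2, numpy as np
s=r.sense()
print(s)
ims=[]
for n in ["scene","side","wrist"]:
    p=viewer.capture(n); cv2.imwrite(f"pics/{n}0.png",p["image"][:,:,::-1])
    print(n,p["fx"],p["cx"],p["cy"],p["dist"],p.get("R"),p.get("t"),p.get("mount"))
    for k in ["mould_base","insert","spare_block","plug_a"]:
        print(k,[(np.round(d["uv"]),round(d["score"],2)) for d in spotter.find_in(k,p)])
E
```

```text
pics
{'time_s': 0.0, 'joints': array([ 1.48174059e+01,  2.20910930e+01,  3.79718639e-01, -2.96180474e-02,
       -6.84105115e+01, -1.48150965e+01]), 'joint_velocities': array([-0.02585271, -0.01749105,  0.01944137,  0.01547546,  0.01688811,
        0.01560362]), 'effort': array([ 5.69075401e-04, -3.90661991e+01,  1.87403029e+01,  4.22001421e+00,
        1.09914420e-02, -1.81494070e-04]), 'tcp_pos': array([6.24378143e-01, 3.09044915e-05, 2.12254080e-01]), 'ee_rot': array([[-2.17944683e-03, -9.99997614e-01,  1.50325492e-04],
       [-7.93425113e-05,  1.50498771e-04,  9.99999986e-01],
       [-9.99997622e-01,  2.17943487e-03, -7.96703261e-05]]), 'wrist_force': array([ 0.06567362,  0.06854491, -0.50266627]), 'moment': array([-0.05345043, -0.03435482,  0.01392314]), 'gripper_width': 1.001159086601308}
scene 456.1050928550065 284.67699710094655 200.07186911848734 [0.01659817 0.         0.         0.         0.        ] [[ 0.35216878  0.93590639 -0.00750827]
 [ 0.57138457 -0.22134411 -0.79026987]
 [-0.74128053  0.27401827 -0.61271296]] [-0.20629042 -0.23323983  1.58920551] None
mould_base [
[... 676 characters left out ...]
[286., 247.]), 0.68), (array([249., 174.]), 0.63), (array([236., 180.]), 0.55), (array([318., 257.]), 0.34)]
wrist 318.71883731966096 279.63582561879014 207.33010973941825 [-0.00389911  0.          0.          0.          0.        ] None None [[-1.52110129e-04 -2.44316968e-01  9.69695414e-01 -1.71602341e-01]
 [ 9.99999916e-01 -4.07501224e-04  5.41929476e-05  5.94471893e-04]
 [ 3.81911812e-04  9.69695340e-01  2.44317010e-01 -6.53763214e-02]
 [ 0.00000000e+00  0.00000000e+00  0.00000000e+00  1.00000000e+00]]
mould_base [(array([377.,  72.]), 0.78), (array([379.,  67.]), 0.43)]
insert []
spare_block [(array([326., 313.]), 0.94)]
plug_a [(array([441.,  98.]), 0.84), (array([427.,  28.]), 0.64)]
```

Run:
```python
import cv2,numpy as np
a=cv2.imread("pics/scene0.png")[130:330,100:440];b=cv2.imread("pics/side0.png")[110:340,130:430]
a=cv2.resize(a,(510,300));w=cv2.resize(cv2.imread("pics/wrist0.png"),(400,300));b=cv2.resize(b,(391,300))
c=cv2.resize(cv2.imread("pics/scene0.png"),(400,300))
row1=np.hstack([cv2.resize(a,(400,235)),b[:235*1,:391],np.zeros((235,9,3),np.uint8)])
out=np.zeros((600,800,3),np.uint8); out[:300,:400]=c; out[:300,400:791]=b; out[300:,:400]=w; out[300:535,400:800]=cv2.resize(a,(400,235))
cv2.imwrite("pics/m0.png",out)
```

```text
(no output)
```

View pics/m0.png

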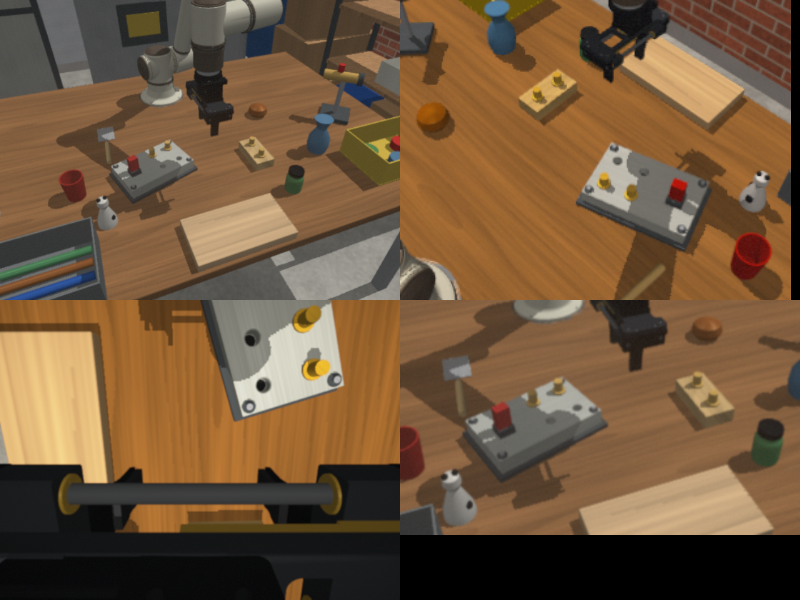

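The picture shows the plate with two plugs on its robot side (side view px ~286,247 and 318,257) and two open holes on its far side. The block with two plugs is left of the plate, at about 358,221 in the scene view. The insert's red tab is at the plate's −y end.

```bash
cat > h.py <<'E'
import numpy as np, cv2
from station import r, viewer, job, spotter
def pose(s): return np.array(s["ee_rot"]),np.array(s["tcp_pos"])
def cap(n):
    s=r.sense(); p=viewer.capture(n)
    if n=="wrist":
        R,t=pose(s); M=p["mount"]; Rc=R@M[:3,:3]; tc=R@M[:3,3]+t
        p["Rw"]=Rc.T; p["tw"]=-Rc.T@tc
    else: p["Rw"]=np.array(p["R"]); p["tw"]=np.array(p["t"])
    p["K"]=np.array([[p["fx"],0,p["cx"]],[0,p["fy"],p["cy"]],[0,0,1]])
    return p
def ray(p,uv):
    q=cv2.undistortPoints(np.array([[uv]],float),p["K"],np.array(p["dist"]))[0,0]
    return -p["Rw"].T@p["tw"], p["Rw"].T@np.array([q[0],q[1],1])
def onz(p,uv,z):
    c,d=ray(p,uv); return c+d*(z-c[2])/d[2]
def proj(p,X):
    return cv2.projectPoints(np.array(X,float).reshape(-1,1,3),cv2.Rodrigues(p["Rw"])[0],p["tw"],p["K"],np.array(p["dist"]))[0][:,0]
def tri(obs):
    A=0;b=0
    for p,uv in obs:
        c,d=ray(p,uv); d=d/np.linalg.norm(d); P=np.eye(3)-np.outer(d,d); A=A+P;b=b+P@c
    return np.linalg.solve(A,b)
E
python3 - <<'E'
from h import *
np.set_printoptions(precision=4,suppress=True)
sc=cap("scene"); si=cap("side"); w=cap("wrist")
print("insert tri",tri([(sc,(187,235)),(si,(342,254))]))
for p,l in [(sc,[(187,235)]),(si,[(342,254)])]: print("ins",[onz(p,u,.074) for u in l])
print("plugs", [onz(sc,u,.05) for u in [(368,214),(352,199)]],[onz(si,u,.05) for u in [(249,174),(236,180)]])
print("plate plugs", [onz(w,u,.064) for u in [(441,98),(427,28)]],[onz(si,u,.064) for u in [(286,247),(318,257)]])
for k in ["vase","tumbler","figurine","frit_jar","paddle","paperweight"]:
    for p in (sc,si):
        f=spotter.find_in(k,p)
        if f: print(k,round(f[0]["score"],2),onz(p,f[0]["uv"],{"vase":.07,"paddle":.01,"figurine":.05,"paperweight":.025}.get(k,.042)))
E
```

```text
insert tri [ 0.5549 -0.2298  0.0686]
ins [array([ 0.5624, -0.2336,  0.074 ])]
ins [array([ 0.5518, -0.228 ,  0.074 ])]
plugs [array([0.6214, 0.2125, 0.05  ]), array([0.5512, 0.2035, 0.05  ])] [array([0.5931, 0.1943, 0.05  ]), array([0.5452, 0.2048, 0.05  ])]
plate plugs [array([ 0.4699, -0.0923,  0.064 ]), array([ 0.49 , -0.153,  0.064])] [array([ 0.4651, -0.097 ,  0.064 ]), array([ 0.5033, -0.1832,  0.064 ])]
vase 0.69 [0.6233 0.4419 0.07  ]
vase 0.7 [0.6098 0.4342 0.07  ]
tumbler 0.58 [ 0.5324 -0.4261  0.042 ]
tumbler 0.63 [ 0.5507 -0.424   0.042 ]
figurine 0.84 [ 0.7088 -0.3467  0.05  ]
figurine 0.8 [ 0.676  -0.3588  0.05  ]
frit_jar 0.68 [0.7686 0.2413 0.042 ]
paddle 0.73 [ 0.2747 -0.2986  0.01  ]
paddle 0.65 [ 0.2456 -0.2964  0.01  ]
paperweight 0.85 [0.3362 0.3408 0.025 ]
paperweight 0.71 [0.3129 0.3346 0.025 ]
```

Call:
play_rows(commands=[{"fingers": -1,"tx": 0,"ty": 0.05,"tz": 0.3,"ax": 0,"ay": 0,"az": 0},{"fingers": -1,"tx": 0,"ty": 0.05,"tz": 0.3,"ax": 0,"ay": 0,"az": 0},{"fingers": -1,"tx": 0,"ty": 0.05,"tz": 0.3,"ax": 0,"ay": 0,"az": 0},{"fingers": -1,"tx": 0,"ty": 0.05,"tz": 0.3,"ax": 0,"ay": 0,"az": 0},{"fingers": -1,"tx": 0,"ty": 0.05,"tz": 0.3,"ax": 0,"ay": 0,"az": 0}])

```text
time_s: 1.92
tcp_pos: [0.5902, 0.2072, 0.2136]
ee_rot: [[0.0, -1.0, 0.0], [0.0, 0.0, 1.0], [-1.0, -0.0, 0.0]]
wrist_force: [1.0, 0.7, 0.5]
gripper_width: 1.0
```

Call:
play_rows(commands=[{"fingers": 0,"tx": 0,"ty": 0,"tz": 0.03,"ax": 0,"ay": 0,"az": 0},{"fingers": 0,"tx": 0,"ty": 0,"tz": 0.03,"ax": 0,"ay": 0,"az": 0},{"fingers": 0,"tx": 0,"ty": 0,"tz": 0.03,"ax": 0,"ay": 0,"az": 0},{"fingers": 0,"tx": 0,"ty": 0,"tz": 0.03,"ax": 0,"ay": 0,"az": 0}])

```text
time_s: 2.25
tcp_pos: [0.5906, 0.2276, 0.2132]
ee_rot: [[-0.0, -1.0, 0.0], [-0.0, 0.0, 1.0], [-1.0, 0.0, -0.0]]
wrist_force: [0.6, -0.1, 1.0]
gripper_width: 0.778
```

Run:
```python
from h import *
np.set_printoptions(precision=4,suppress=True)
p=cap("wrist"); cv2.imwrite("pics/w1.png",p["image"][:,:,::-1])
for k in ["spare_block","plug_c"]:
    for d in spotter.silhouettes(k,p):
        m=d["region"].astype(np.uint8); ys,xs=np.nonzero(m)
        print(k,d["score"],d["uv"],xs.min(),xs.max(),ys.min(),ys.max(),m.sum())
        if k=="spare_block":
            c=max(cv2.findContours(m,0,2)[0],key=cv2.contourArea); b=cv2.boxPoints(cv2.minAreaRect(c)); print(b,[onz(p,u,.034) for u in b])
        else: print(onz(p,d["uv"],.055))
```

```text
spare_block 0.84 [291.4, 167.6] 227 356 136 203 7008
[[226.6302 137.3339]
 [355.958  135.3132]
 [356.9888 201.2814]
 [227.661  203.3022]] [array([0.6469, 0.1728, 0.034 ]), array([0.5079, 0.1708, 0.034 ]), array([0.5025, 0.2435, 0.034 ]), array([0.6488, 0.2458, 0.034 ])]
plug_c 0.79 [326.2, 172.0] 311 337 157 183 575
[0.5416 0.2074 0.055 ]
plug_c 0.74 [257.1, 170.8] 247 272 159 184 551
[0.6133 0.2061 0.055 ]
```

View pics/w1.png

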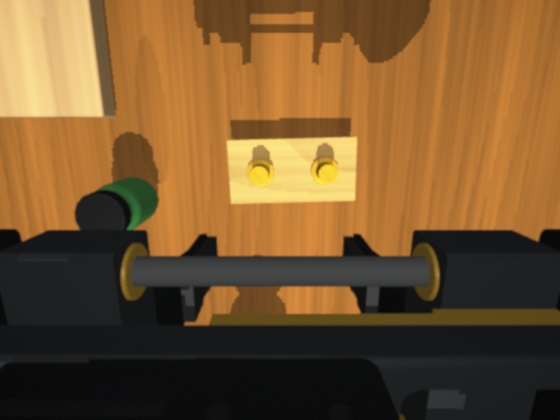

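Wrist view: the block spans 227–356 × 136–203, with the plug knobs at (260,172) and (326,172). The green jar is at (110,205), outside the finger path. Next I'll fit the plug model to the image.

```bash
cat >> h.py <<'E'
from scipy.optimize import minimize
def ring(x,y,z,rr): a=np.linspace(0,2*np.pi,40,endpoint=False); return np.c_[x+rr*np.cos(a),y+rr*np.sin(a),np.full(40,z)]
def plugmask(p,x,y,z0,S,off):
    m=np.zeros((int(60*S),int(60*S)),np.uint8)
    for a,b,rr in [(20,25,.015),(26,50,.010)]:
        q=proj(p,np.r_[ring(x,y,z0+a/1e3,rr),ring(x,y,z0+b/1e3,rr)])
        h=cv2.convexHull(((q-off+.5)*S*16).astype(np.int32)) if 0 else cv2.convexHull(np.round((q-off+.5)*S*16).astype(np.int32))
        cv2.fillConvexPoly(m,h,255,cv2.LINE_AA,4)
    return m
def fitplug(p,region,x,y,z0,S=4):
    off=np.round(proj(p,[[x,y,z0+.03]])[0])-30; o=off.astype(int)
    t=cv2.resize(region[o[1]:o[1]+60,o[0]:o[0]+60].astype(np.float32),None,fx=S,fy=S,interpolation=cv2.INTER_LINEAR)
    f=lambda v: np.abs(plugmask(p,x+v[0]/1e3,y+v[1]/1e3,z0,S,off)/255.-t).sum()
    b=minimize(f,[0,0],method="Nelder-Mead",options=dict(initial_simplex=[[0,0],[4,0],[0,4]],xatol=.05,fatol=1))
    return x+b.x[0]/1e3,y+b.x[1]/1e3,b.fun/t.sum()
def yellow(p):
    hsv=cv2.cvtColor(p["image"],cv2.COLOR_RGB2HSV); return hsv
E
python3 - <<'E'
from h import *
import pickle
np.set_printoptions(precision=4,suppress=True)
p=cap("wrist"); pickle.dump(p,open("w1.pkl","wb"))
img=p["image"].copy()
for d in spotter.silhouettes("plug_c",p)[:2]:
    g=onz(p,d["uv"],.05); f=fitplug(p,d["region"],g[0],g[1],.014); print(g,f)
    hsv=yellow(p); m=((hsv[...,1]>190)&(hsv[...,0]>18)&(hsv[...,2]>120)); 
    u=np.round(d["uv"]).astype(int); mm=np.zeros_like(m); mm[u[1]-18:u[1]+18,u[0]-18:u[0]+18]=m[u[1]-18:u[1]+18,u[0]-18:u[0]+18]
    print("col",mm.sum(),d["region"].sum(),fitplug(p,mm,g[0],g[1],.014))
    for z,rr in [(.064,.01),(.039,.015)]:
        for q in proj(p,ring(f[0],f[1],z,rr)): pass
    d["f"]=f
    u0=d["uv"]
    big=cv2.resize(img,None,fx=8,fy=8,interpolation=cv2.INTER_CUBIC) if 'big' not in globals() else big
    for z,rr,c in [(.064,.01,(255,0,0)),(.039,.015,(0,0,255))]:
        cv2.polylines(big,[np.round((proj(p,ring(f[0],f[1],z,rr))+.5)*8).astype(int)],True,c,1)
cv2.imwrite("pics/w1b.png",big[140*8:205*8,245*8:345*8][:,:,::-1])
E
```

```text
[0.5415 0.2074 0.05  ] (np.float64(0.5416804014961234), np.float64(0.2081125063033656), np.float64(0.11050607907636739))
col 469 570 (np.float64(0.5423861561338417), np.float64(0.20751415023523131), np.float64(0.34711856291023874))
[0.6124 0.2053 0.05  ] (np.float64(0.6119898222271014), np.float64(0.21007872616830067), np.float64(0.12491824940514527))
col 473 548 (np.float64(0.6114315465274859), np.float64(0.2103533567148705), np.float64(0.30101502909567635))
```

View pics/w1b.png

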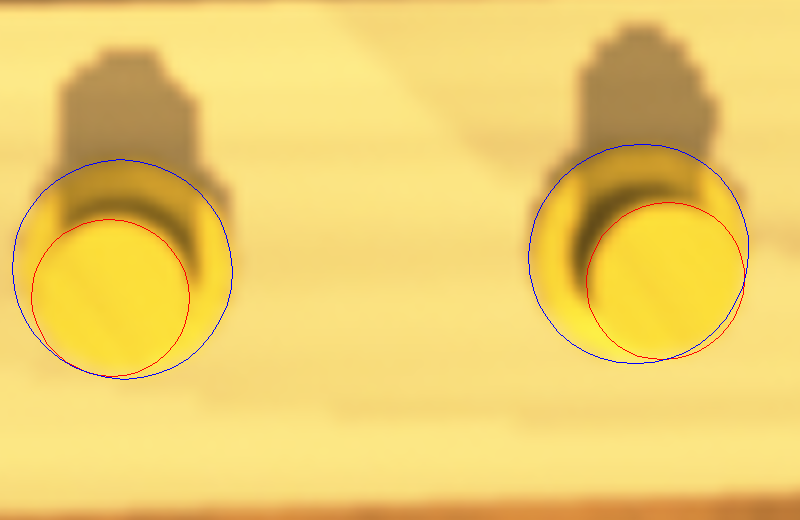

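Call:
play_rows(commands=[{"fingers": 0,"tx": 0,"ty": 0.04,"tz": -0.43,"ax": 0,"ay": 0,"az": 0},{"fingers": 0,"tx": 0,"ty": 0.04,"tz": -0.43,"ax": 0,"ay": 0,"az": 0},{"fingers": 0,"tx": 0,"ty": 0.04,"tz": -0.43,"ax": 0,"ay": 0,"az": 0},{"fingers": 0,"tx": 0,"ty": 0.04,"tz": -0.43,"ax": 0,"ay": 0,"az": 0},{"fingers": 0,"tx": 0,"ty": 0.04,"tz": -0.43,"ax": 0,"ay": 0,"az": 0}])

```text
time_s: 2.92
tcp_pos: [0.5708, 0.0181, 0.2137]
ee_rot: [[0.001, -1.0, 0.0], [0.0, 0.0, 1.0], [-1.0, -0.001, 0.0]]
wrist_force: [0.4, -1.0, -0.1]
gripper_width: 0.503
```

Call:
play_rows(commands=[{"fingers": 0,"tx": 0,"ty": 0,"tz": -0.13,"ax": 0,"ay": 0,"az": 0},{"fingers": 0,"tx": 0,"ty": 0,"tz": -0.13,"ax": 0,"ay": 0,"az": 0},{"fingers": 0,"tx": 0,"ty": 0,"tz": -0.13,"ax": 0,"ay": 0,"az": 0},{"fingers": 0,"tx": 0,"ty": 0,"tz": -0.13,"ax": 0,"ay": 0,"az": 0},{"fingers": 0,"tx": 0,"ty": 0,"tz": -0.13,"ax": 0,"ay": 0,"az": 0}])

```text
time_s: 3.33
tcp_pos: [0.5711, -0.0783, 0.2134]
ee_rot: [[0.0, -1.0, 0.003], [0.0, 0.003, 1.0], [-1.0, -0.0, 0.0]]
wrist_force: [-0.9, 1.1, -0.4]
gripper_width: 0.5
```

Overlays fit well (red and blue circles on the knob tops and flanges). The spacing is 70.3 mm against the true 70. Now the plate.

Run:
```python
from h import *
import pickle
np.set_printoptions(precision=4,suppress=True)
p=cap("wrist"); pickle.dump(p,open("w2.pkl","wb"))
print(r.sense()["tcp_pos"])
for d in spotter.silhouettes("plug_a",p)[:3]:
    g=onz(p,d["uv"],.062); 
    try: print(d["score"],d["uv"],fitplug(p,d["region"],g[0],g[1],.026))
    except Exception as e: print(d["uv"],e)
for k in ["mould_plate","mould_base","insert","hole0"]:
    print(k,[(d["score"],d["uv"]) for d in spotter.find_in(k,p)])
b=cv2.resize(p["image"][:320],(800,457),interpolation=cv2.INTER_CUBIC)
cv2.imwrite("pics/w2.png",b[:,:,::-1])
```

```text
[ 0.5713 -0.0773  0.2134]
0.9 [365.4, 114.6] (np.float64(0.48593651373569025), np.float64(-0.15673682641661404), np.float64(0.1053036051784474))
0.64 [381.7, 176.4] (np.float64(0.46756233223526245), np.float64(-0.09444554318936654), np.float64(0.15857421117229234))
mould_plate [(0.8, [323.5, 106.6])]
mould_base [(0.58, [321.4, 103.7])]
insert [(0.72, [322.1, 99.6]), (0.64, [304.1, 30.1])]
hole0 [(0.82, [324.4, 102.6]), (0.73, [306.2, 27.5])]
```

View pics/w2.png

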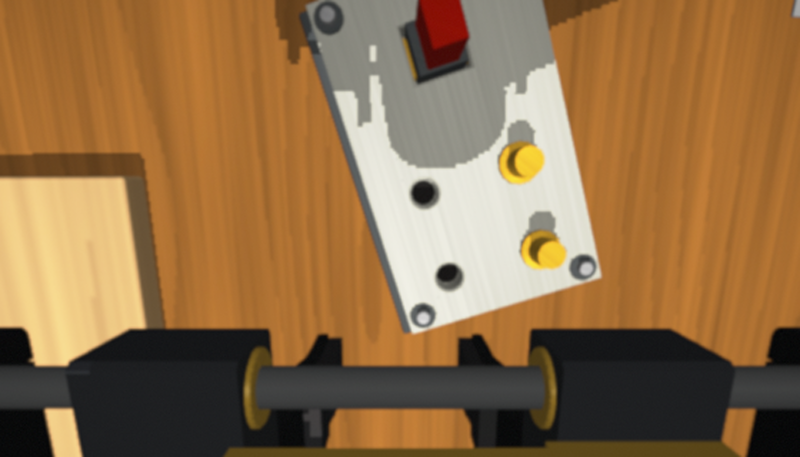

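Both open holes are visible, at raw px (297,135) and (314,193), which are hole1 and hole3. The plugs are in hole0 (365,115) and hole2 (382,176). The insert is at the top, at (308,30).

```bash
cat > plate.py <<'E'
from h import *
from scipy.optimize import least_squares
def holes(p,seeds):
    g=cv2.cvtColor(p["image"],cv2.COLOR_RGB2GRAY); out=[]
    S=8
    for u,v in seeds:
        x,y=int(u)-14,int(v)-14
        c=cv2.resize(g[y:y+28,x:x+28],None,fx=S,fy=S,interpolation=cv2.INTER_LINEAR)
        bright=np.percentile(c,80); m=(c<0.8*bright).astype(np.uint8)
        n,l,st,ce=cv2.connectedComponentsWithStats(m)
        k=l[14*S,14*S]
        cc=max(cv2.findContours((l==k).astype(np.uint8),0,2)[0],key=cv2.contourArea)
        h=cv2.convexHull(cc); M=cv2.moments(h)
        uv=np.array([M["m10"]/M["m00"],M["m01"]/M["m00"]])
        e=cv2.fitEllipse(cc)
        f=lambda q:(np.array(q)+.5)/S-.5+[x,y]
        X=onz(p,f(uv),.046); print("hole",f(uv),f(e[0]),np.array(e[1])/S,"bright",bright,"->",X,onz(p,f(e[0]),.046)); out.append(X)
    return out
E
python3 - <<'E'
from plate import *
import pickle
np.set_printoptions(precision=4,suppress=True)
p=pickle.load(open("w2.pkl","rb"))
X=holes(p,[(297,135),(314.5,193)])
print("dist",np.linalg.norm(X[0]-X[1]))
print("exp diam px",np.ptp(proj(p,ring(*X[0],.0105)),axis=0),np.ptp(proj(p,ring(*X[1],.0105)),axis=0))
# fit base pose from holes1,3 and plugs a(hole0), b(hole2)
L=np.array([[35,20],[35,85],[-35,20],[-35,85]])/1e3
W=np.array([X[0][:2],X[1][:2],[.48594,-.15674],[.46756,-.09445]])
wt=np.array([1,1,.5,.5])
def tf(q,l): c,s=np.cos(q[2]),np.sin(q[2]); return l@np.array([[c,s],[-s,c]])+q[:2]
s=least_squares(lambda q:((tf(q,L)-W)*wt[:,None]).ravel(),[.529,-.161,.3])
print(s.x,(tf(s.x,L)-W)*1e3, "pocket",tf(s.x,np.array([[0,-.07]])))
q=s.x; 
img=p["image"].copy(); big=cv2.resize(img,None,fx=4,fy=4,interpolation=cv2.INTER_CUBIC)
def dr(P,c): cv2.polylines(big,[np.round((proj(p,P)+.5)*4).astype(int)],True,c,1)
for h in tf(q,L): dr(ring(*h,.046,.0105),(255,0,0))
for h in W[2:]: dr(ring(*h,.076,.010),(0,0,255))
cor=tf(q,np.array([[-75,-120],[75,-120],[75,120],[-75,120]])/1e3); dr(np.c_[cor,np.full(4,.046)],(0,255,0))
pk=tf(q,np.array([[-20,-88.5],[20,-88.5],[20,-51.5],[-20,-51.5]])/1e3); dr(np.c_[pk,np.full(4,.046)],(255,0,255))
tb=tf(q,np.array([[-11,-85],[11,-85],[11,-55],[-11,-55]])/1e3); dr(np.c_[tb,np.full(4,.106)],(0,255,255))
cv2.imwrite("pics/w2b.png",big[0:960,840:1700][:,:,::-1][:, :, :]) 
o=big[0:960,840:1700]; cv2.imwrite("pics/w2b.png",cv2.resize(o,(537,600),interpolation=cv2.INTER_AREA)[:,:,::-1])
E
```

```text
hole [296.8825 135.341 ] [296.8886 135.3181] [21.3002 21.472 ] bright 229.0 -> [ 0.5524 -0.1353  0.046 ] [ 0.5524 -0.1353  0.046 ]
hole [314.1626 193.4747] [314.1695 193.4617] [20.2724 20.5344] bright 232.0 -> [ 0.5331 -0.0736  0.046 ] [ 0.5331 -0.0737  0.046 ]
dist 0.0646007439002988
exp diam px [20.2289 20.7247] [19.3511 18.9701]
[ 0.5253 -0.1651  0.3046] [[ 0.2234 -0.2153]
 [ 0.0788  0.1578]
 [-0.0468  0.2562]
 [-1.1622 -0.0264]] pocket [[ 0.5463 -0.2318]]
```

View pics/w2b.png

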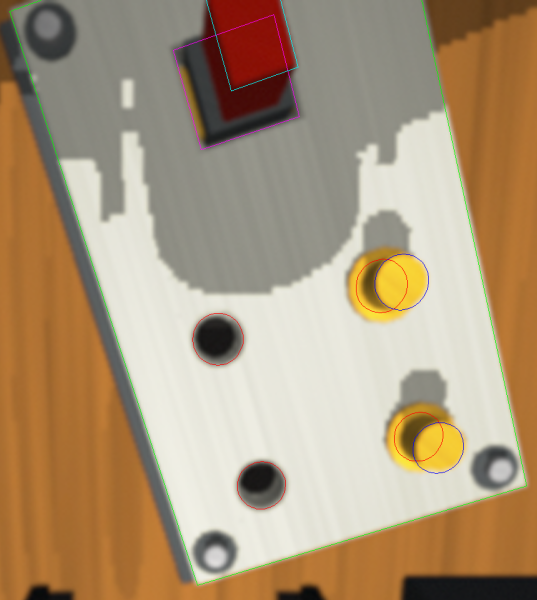

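The overlay fits the plate edges, holes, pocket and tab to about 1 mm, so the pose is good: base (0.5253, −0.1651), yaw 0.305. Next: fetch plug_c.

Call:
play_rows(commands=[{"fingers": 0,"tx": 0,"ty": 0.0393,"tz": 0.26,"ax": 0,"ay": 0,"az": 0},{"fingers": 0,"tx": 0,"ty": 0.0393,"tz": 0.26,"ax": 0,"ay": 0,"az": 0},{"fingers": 0,"tx": 0,"ty": 0.0393,"tz": 0.26,"ax": 0,"ay": 0,"az": 0},{"fingers": 0,"tx": 0,"ty": 0.0393,"tz": 0.26,"ax": 0,"ay": 0,"az": 0},{"fingers": 0,"tx": 0,"ty": 0.0393,"tz": 0.26,"ax": 0,"ay": 0,"az": 0}])

```text
time_s: 4.05
tcp_pos: [0.5412, 0.1216, 0.2136]
ee_rot: [[0.001, -1.0, -0.003], [0.001, -0.003, 1.0], [-1.0, -0.001, 0.001]]
wrist_force: [1.5, 0.2, -0.4]
gripper_width: 0.499
```

Call:
play_rows(commands=[{"fingers": 0,"tx": 0.12,"ty": 0,"tz": 0.1212,"ax": 0,"ay": 0,"az": 0},{"fingers": 0,"tx": 0.12,"ty": 0,"tz": 0.1212,"ax": 0,"ay": 0,"az": 0},{"fingers": 0,"tx": 0.12,"ty": 0,"tz": 0.1212,"ax": 0,"ay": 0,"az": 0},{"fingers": 0,"tx": 0.12,"ty": 0,"tz": 0.1212,"ax": 0,"ay": 0,"az": 0},{"fingers": 0,"tx": 0.12,"ty": 0,"tz": 0.1212,"ax": 0,"ay": 0,"az": 0}])

```text
time_s: 4.47
tcp_pos: [0.5404, 0.2105, 0.121]
ee_rot: [[-0.004, -1.0, -0.004], [-0.003, -0.004, 1.0], [-1.0, 0.004, -0.003]]
wrist_force: [0.5, -0.8, 1.4]
gripper_width: 0.501
```

Run:
```python
from h import *
np.set_printoptions(precision=4,suppress=True)
a=[]
for i in range(3):
    viewer.capture("wrist"); s=r.sense(); print(s["tcp_pos"],s["wrist_force"])
print(s["ee_rot"])
```

```text
[0.5416 0.2098 0.1229] [ 0.0718 -0.027   0.4266]
[0.5423 0.2094 0.1241] [-0.6944  0.0753  0.5234]
[0.5426 0.209  0.1247] [ 0.1116 -1.1037  0.0511]
[[ 0.002  -1.     -0.0003]
 [ 0.0009 -0.0003  1.    ]
 [-1.     -0.002   0.0009]]
```

Call:
play_rows(commands=[{"fingers": 0,"tx": 0.04,"ty": 0.001,"tz": -0.0012,"ax": 0,"ay": 0,"az": 0},{"fingers": 0,"tx": 0.0836,"ty": 0.001,"tz": -0.0012,"ax": 0,"ay": 0,"az": 0},{"fingers": 0,"tx": 0.0836,"ty": 0.001,"tz": -0.0012,"ax": 0,"ay": 0,"az": 0},{"fingers": 0,"tx": 0.0836,"ty": 0.001,"tz": -0.0012,"ax": 0,"ay": 0,"az": 0},{"fingers": 0,"tx": 0.0836,"ty": 0.001,"tz": -0.0012,"ax": 0,"ay": 0,"az": 0}])

```text
time_s: 5.03
tcp_pos: [0.5429, 0.2082, 0.063]
ee_rot: [[0.004, -1.0, 0.0], [0.002, 0.0, 1.0], [-1.0, -0.004, 0.002]]
wrist_force: [0.4, 0.5, 0.8]
gripper_width: 0.499
```

```bash
cat > q.py <<'E'
from h import *
np.set_printoptions(precision=4,suppress=True)
for i in range(3):
    viewer.capture("wrist"); s=r.sense()
print(s["time_s"],s["tcp_pos"],s["wrist_force"],s["moment"],s["gripper_width"])
E
python3 q.py
```

```text
5.1833 [0.5426 0.2087 0.063 ] [ 0.1006  0.2535 -0.1312] [-0.0034 -0.019   0.0359] 0.49995750078886964
```

Call:
play_rows(commands=[{"fingers": 0,"tx": 0,"ty": 0.001,"tz": -0.0008,"ax": 0,"ay": 0,"az": 0},{"fingers": 1,"tx": 0,"ty": 0.001,"tz": -0.0008,"ax": 0,"ay": 0,"az": 0},{"fingers": 1,"tx": 0,"ty": 0.001,"tz": -0.0008,"ax": 0,"ay": 0,"az": 0},{"fingers": 1,"tx": 0,"ty": 0.001,"tz": -0.0008,"ax": 0,"ay": 0,"az": 0},{"fingers": 1,"tx": 0,"ty": 0.001,"tz": -0.0008,"ax": 0,"ay": 0,"az": 0}])

```text
time_s: 5.6
tcp_pos: [0.5405, 0.2076, 0.0607]
ee_rot: [[0.0, -1.0, -0.0], [0.0, -0.0, 1.0], [-1.0, -0.0, 0.0]]
wrist_force: [-0.7, 0.2, -0.6]
gripper_width: 0.28
```

```bash
python3 q.py
```

```text
5.75 [0.5405 0.2075 0.0606] [ 0.4074 -0.4065  0.0143] [-0.0335 -0.0053  0.0179] 0.1418385458048155
```

```bash
python3 q.py
python3 - <<'E'
from h import *
a=cap("scene"); b=cap("side"); w=cap("wrist")
u=proj(a,[[.577,.208,.05]])[0].astype(int); v=proj(b,[[.577,.208,.05]])[0].astype(int); print(u,v)
f=lambda i,c:cv2.resize(i[c[1]-60:c[1]+60,c[0]-80:c[0]+80],(400,300),interpolation=cv2.INTER_CUBIC)
o=np.vstack([np.hstack([f(a["image"],u),f(b["image"],v)]),np.hstack([cv2.resize(w["image"],(400,300)),np.zeros((300,400,3),np.uint8)])])
cv2.imwrite("pics/g1.png",o[:,:,::-1])
E
```

```text
5.9 [0.5404 0.2075 0.0606] [ 0.0785 -0.2327 -0.2023] [-0.0187 -0.0552  0.0642] 0.04077888066255873
[358 204] [242 174]
```

View pics/g1.png

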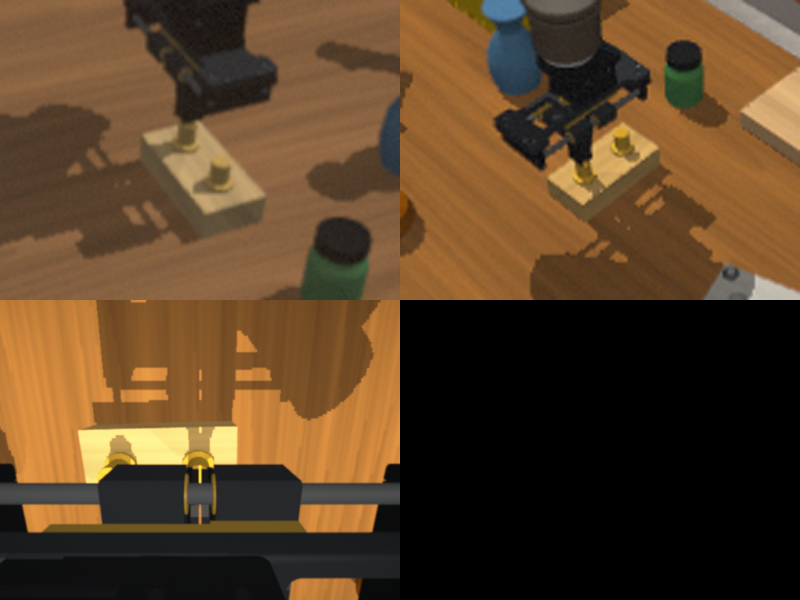

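The fingers have closed to 4% without holding the knob, and they appear above it or behind it. I'll check against projected points in the fixed cameras.

Run:
```python
from h import *
a=cap("scene"); b=cap("side")
s=r.sense(); R,t=pose(s); print(t)
out=[]
for c in (a,b):
    S=10
    u=proj(c,[[.5417,.2081,.06]])[0].astype(int)-[20,30]
    im=cv2.resize(c["image"][u[1]:u[1]+60,u[0]:u[0]+40],None,fx=S,fy=S,interpolation=cv2.INTER_CUBIC)
    d=lambda P,col:cv2.polylines(im,[np.round((proj(c,P)-u+.5)*S).astype(int)],True,col,1)
    for z,rr in ((.064,.01),(.040,.01),(.039,.015)): d(ring(.5417,.2081,z,rr),(255,0,0))
    for x,col in((0,(0,255,0)),(.019,(0,255,255))):
        d(np.array([t+R@[x,dy,dz] for dy,dz in((-.01,-.0095),(.01,-.0095),(.01,.0095),(-.01,.0095))]),col)
    out.append(im)
cv2.imwrite("pics/g2.png",np.hstack(out)[:,:,::-1])
```

```text
[0.54046364 0.20749286 0.06062964]
```

View pics/g2.png

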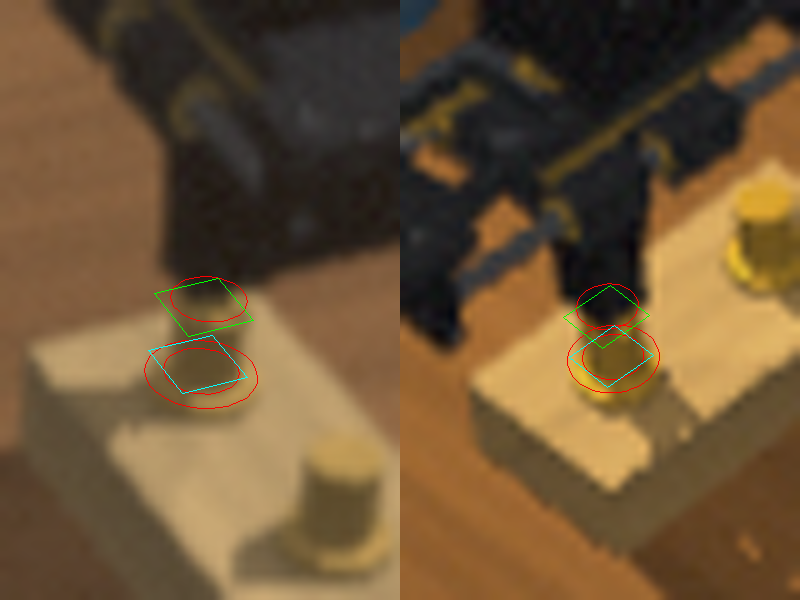

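Call:
play_rows(commands=[{"fingers": 0,"tx": 0,"ty": 0,"tz": 0,"ax": 0,"ay": 0,"az": 0},{"fingers": 0,"tx": 0,"ty": 0,"tz": 0,"ax": 0,"ay": 0,"az": 0},{"fingers": 0,"tx": 0,"ty": 0,"tz": 0,"ax": 0,"ay": 0,"az": 0},{"fingers": 0,"tx": 0,"ty": 0,"tz": 0,"ax": 0,"ay": 0,"az": 0},{"fingers": 0,"tx": 0,"ty": 0,"tz": 0,"ax": 0,"ay": 0,"az": 0}])

```text
time_s: 6.57
tcp_pos: [0.5405, 0.2075, 0.0607]
ee_rot: [[0.0, -1.0, 0.0], [0.0, 0.0, 1.0], [-1.0, -0.0, 0.0]]
wrist_force: [-0.8, -0.7, -0.5]
gripper_width: 0.296
```

Call:
play_rows(commands=[{"fingers": 0,"tx": 0,"ty": 0,"tz": 0,"ax": 0,"ay": 0,"az": 0},{"fingers": 0,"tx": 0,"ty": 0,"tz": 0,"ax": 0,"ay": 0,"az": 0},{"fingers": 0,"tx": 0.004,"ty": 0,"tz": 0,"ax": 0,"ay": 0,"az": 0},{"fingers": 0,"tx": 0.004,"ty": 0,"tz": 0,"ax": 0,"ay": 0,"az": 0},{"fingers": 0,"tx": 0.004,"ty": 0,"tz": 0,"ax": 0,"ay": 0,"az": 0}])

```text
time_s: 6.98
tcp_pos: [0.5403, 0.2074, 0.0573]
ee_rot: [[-0.001, -1.0, 0.0], [-0.0, 0.0, 1.0], [-1.0, 0.001, -0.0]]
wrist_force: [-0.4, 0.4, 0.3]
gripper_width: 0.499
```

Call:
play_rows(commands=[{"fingers": 0,"tx": 0.004,"ty": 0,"tz": 0,"ax": 0,"ay": 0,"az": 0},{"fingers": 0,"tx": 0.004,"ty": 0,"tz": 0,"ax": 0,"ay": 0,"az": 0},{"fingers": 0,"tx": 0.004,"ty": 0,"tz": 0,"ax": 0,"ay": 0,"az": 0},{"fingers": 0,"tx": 0.004,"ty": 0,"tz": 0,"ax": 0,"ay": 0,"az": 0}])

```text
time_s: 7.32
tcp_pos: [0.5405, 0.2075, 0.0546]
ee_rot: [[-0.0, -1.0, -0.0], [-0.0, -0.0, 1.0], [-1.0, 0.0, -0.0]]
wrist_force: [-0.3, -0.7, 0.1]
gripper_width: 0.5
```

```bash
python3 q.py
python3 - <<'E'
from h import *
a=cap("scene"); b=cap("side")
s=r.sense(); R,t=pose(s); print(t)
out=[]
for c in (a,b):
    S=8
    u=proj(c,[[.5417,.2081,.06]])[0].astype(int)-[25,35]
    im=cv2.resize(c["image"][u[1]:u[1]+70,u[0]:u[0]+50],None,fx=S,fy=S,interpolation=cv2.INTER_CUBIC)
    im=np.clip(im.astype(float)*1.6+25,0,255).astype(np.uint8)
    d=lambda P,col:cv2.polylines(im,[np.round((proj(c,P)-u+.5)*S).astype(int)],True,col,1)
    for e in(-.022,.022):
      d(np.array([t+R@[.019,e,dz] for dz in(-.0095,.0095)]),(0,255,255))
      d(np.array([t+R@[.0,e,dz] for dz in(-.0095,.0095)]),(0,255,0))
    out.append(im)
cv2.imwrite("pics/g3.png",np.hstack(out)[:,:,::-1])
E
```

```text
7.4667 [0.5405 0.2075 0.0547] [ 0.0994 -0.0837  0.8228] [-0.0137 -0.0092  0.0284] 0.49895372998788196
[0.54048573 0.20751586 0.05472834]
```

View pics/g3.png

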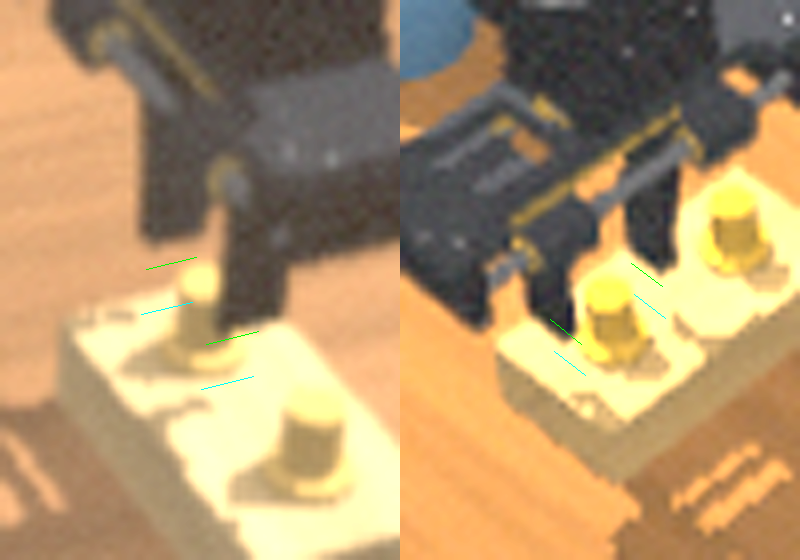

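Tips look about 20 mm higher than the stated geometry would put them. I'll descend in guarded steps with the fingers outside the flange and watch the force.

Call:
play_rows(commands=[{"fingers": 0,"tx": 0.003,"ty": 0,"tz": 0,"ax": 0,"ay": 0,"az": 0},{"fingers": 0,"tx": 0.003,"ty": 0,"tz": 0,"ax": 0,"ay": 0,"az": 0},{"fingers": 0,"tx": 0.003,"ty": 0,"tz": 0,"ax": 0,"ay": 0,"az": 0}])

```text
time_s: 7.82
tcp_pos: [0.5403, 0.2074, 0.0522]
ee_rot: [[-0.0, -1.0, -0.0], [-0.0, -0.0, 1.0], [-1.0, 0.0, -0.0]]
wrist_force: [-0.6, 0.0, 0.2]
gripper_width: 0.5
```

Call:
play_rows(commands=[{"fingers": 0,"tx": 0.003,"ty": 0,"tz": 0,"ax": 0,"ay": 0,"az": 0},{"fingers": 0,"tx": 0.003,"ty": 0,"tz": 0,"ax": 0,"ay": 0,"az": 0},{"fingers": 0,"tx": 0.003,"ty": 0,"tz": 0,"ax": 0,"ay": 0,"az": 0}])

```text
time_s: 8.07
tcp_pos: [0.5403, 0.2074, 0.0499]
ee_rot: [[-0.0, -1.0, 0.0], [-0.0, 0.0, 1.0], [-1.0, 0.0, -0.0]]
wrist_force: [-1.0, -0.5, -0.5]
gripper_width: 0.5
```

Call:
play_rows(commands=[{"fingers": 0,"tx": 0.005,"ty": 0,"tz": 0,"ax": 0,"ay": 0,"az": 0},{"fingers": 0,"tx": 0.005,"ty": 0,"tz": 0,"ax": 0,"ay": 0,"az": 0},{"fingers": 0,"tx": 0.005,"ty": 0,"tz": 0,"ax": 0,"ay": 0,"az": 0}])

```text
time_s: 8.32
tcp_pos: [0.5403, 0.2073, 0.046]
ee_rot: [[-0.001, -1.0, 0.0], [-0.0, 0.0, 1.0], [-1.0, 0.001, -0.0]]
wrist_force: [-1.0, -0.1, -0.4]
gripper_width: 0.498
```

Call:
play_rows(commands=[{"fingers": 0,"tx": 0.003,"ty": 0,"tz": 0,"ax": 0,"ay": 0,"az": 0},{"fingers": 0,"tx": 0.003,"ty": 0,"tz": 0,"ax": 0,"ay": 0,"az": 0},{"fingers": 0,"tx": 0.003,"ty": 0,"tz": 0,"ax": 0,"ay": 0,"az": 0}])

```text
time_s: 8.57
tcp_pos: [0.5404, 0.2074, 0.044]
ee_rot: [[-0.0, -1.0, -0.0], [-0.0, -0.0, 1.0], [-1.0, 0.0, -0.0]]
wrist_force: [-0.9, 0.2, -0.1]
gripper_width: 0.501
```

Call:
play_rows(commands=[{"fingers": 0,"tx": 0.002,"ty": 0,"tz": 0,"ax": 0,"ay": 0,"az": 0},{"fingers": 0,"tx": 0.002,"ty": 0,"tz": 0,"ax": 0,"ay": 0,"az": 0},{"fingers": 0,"tx": 0.002,"ty": 0,"tz": 0,"ax": 0,"ay": 0,"az": 0}])

```text
time_s: 8.82
tcp_pos: [0.5404, 0.2075, 0.0426]
ee_rot: [[-0.0, -1.0, 0.0], [-0.0, 0.0, 1.0], [-1.0, 0.0, -0.0]]
wrist_force: [0.6, 0.2, 0.0]
gripper_width: 0.5
```

Call:
play_rows(commands=[{"fingers": 0,"tx": 0.005,"ty": 0,"tz": 0,"ax": 0,"ay": 0,"az": 0},{"fingers": 0,"tx": 0.005,"ty": 0,"tz": 0,"ax": 0,"ay": 0,"az": 0},{"fingers": 0,"tx": 0.005,"ty": 0,"tz": 0,"ax": 0,"ay": 0,"az": 0}])

```text
time_s: 9.07
tcp_pos: [0.5403, 0.2074, 0.0386]
ee_rot: [[-0.001, -1.0, 0.0], [-0.0, 0.0, 1.0], [-1.0, 0.001, -0.0]]
wrist_force: [-0.8, -0.9, 0.7]
gripper_width: 0.498
```

Call:
play_rows(commands=[{"fingers": 1,"tx": 0,"ty": 0,"tz": 0,"ax": 0,"ay": 0,"az": 0},{"fingers": 1,"tx": 0,"ty": 0,"tz": 0,"ax": 0,"ay": 0,"az": 0},{"fingers": 1,"tx": 0,"ty": 0,"tz": 0,"ax": 0,"ay": 0,"az": 0},{"fingers": 1,"tx": 0,"ty": 0,"tz": 0,"ax": 0,"ay": 0,"az": 0},{"fingers": 1,"tx": 0,"ty": 0,"tz": 0,"ax": 0,"ay": 0,"az": 0}])

```text
time_s: 9.48
tcp_pos: [0.5406, 0.2076, 0.039]
ee_rot: [[0.0, -1.0, -0.0], [0.0, -0.0, 1.0], [-1.0, -0.0, 0.0]]
wrist_force: [0.3, 0.1, -0.6]
gripper_width: 0.217
```

Call:
play_rows(commands=[{"fingers": 1,"tx": 0,"ty": 0,"tz": 0,"ax": 0,"ay": 0,"az": 0},{"fingers": 1,"tx": 0,"ty": 0,"tz": 0,"ax": 0,"ay": 0,"az": 0}])

```text
time_s: 9.65
tcp_pos: [0.5406, 0.2076, 0.039]
ee_rot: [[0.0, -1.0, -0.0], [0.0, -0.0, 1.0], [-1.0, -0.0, 0.0]]
wrist_force: [0.1, 0.2, -0.1]
gripper_width: 0.219
```

The grip holds at width 0.219 (about 19–20 mm, the knob). Lift and move over hole1.

Call:
play_rows(commands=[{"fingers": 1,"tx": -0.02,"ty": 0,"tz": 0,"ax": 0,"ay": 0,"az": 0},{"fingers": 1,"tx": -0.05,"ty": 0,"tz": 0,"ax": 0,"ay": 0,"az": 0},{"fingers": 1,"tx": -0.1,"ty": 0,"tz": 0,"ax": 0,"ay": 0,"az": 0},{"fingers": 1,"tx": -0.1,"ty": 0,"tz": 0,"ax": 0,"ay": 0,"az": 0},{"fingers": 1,"tx": -0.1,"ty": 0,"tz": 0,"ax": 0,"ay": 0,"az": 0}])

```text
time_s: 10.07
tcp_pos: [0.5416, 0.2084, 0.1163]
ee_rot: [[0.004, -1.0, -0.0], [0.003, -0.0, 1.0], [-1.0, -0.004, 0.003]]
wrist_force: [-1.5, 0.5, -1.6]
gripper_width: 0.22
```

```bash
python3 q.py
python3 - <<'E'
from h import *
a=cap("scene"); b=cap("side")
s=r.sense(); R,t=pose(s)
out=[]
for c in (a,b):
    S=8
    u=proj(c,[[.5417,.2081,.10]])[0].astype(int)-[25,35]
    im=cv2.resize(c["image"][u[1]:u[1]+70,u[0]:u[0]+50],None,fx=S,fy=S,interpolation=cv2.INTER_CUBIC)
    im=np.clip(im.astype(float)*1.6+25,0,255).astype(np.uint8)
    d=lambda P,col:cv2.polylines(im,[np.round((proj(c,P)-u+.5)*S).astype(int)],True,col,1)
    z=t[2]-.0248
    for h,rr in ((.0,.009),(.02,.015),(.025,.015),(.05,.01)): d(ring(t[0],.2081,z+h,rr),(255,0,0))
    out.append(im)
cv2.imwrite("pics/g4.png",np.hstack(out)[:,:,::-1])
E
```

```text
10.2167 [0.5395 0.207  0.1127] [-0.1215 -0.0775 -0.8655] [-0.0495  0.0417  0.0095] 0.2212125002033838
```

View pics/g4.png

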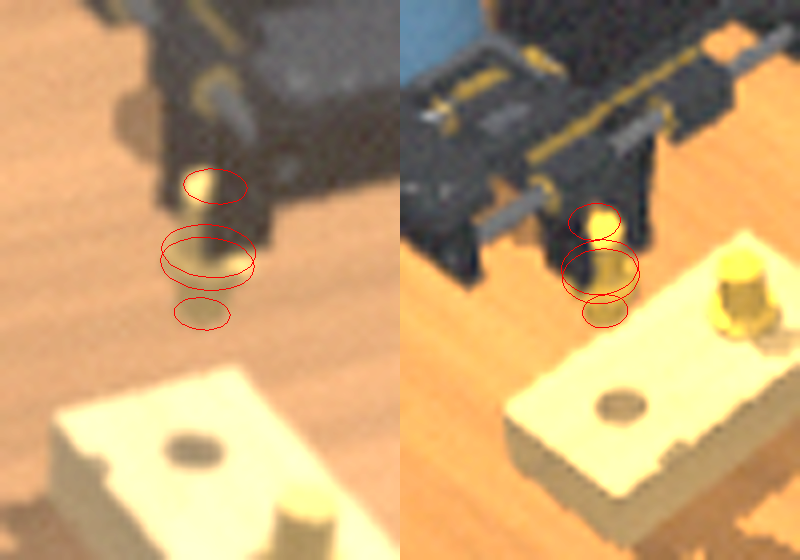

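Plug C is held upright and hangs freely (about 0.87 N, which matches 80 g). Transfer to hole1.

Call:
play_rows(commands=[{"fingers": 1,"tx": 0,"ty": -0.0164,"tz": -0.23,"ax": 0,"ay": 0,"az": 0},{"fingers": 1,"tx": 0,"ty": -0.0164,"tz": -0.23,"ax": 0,"ay": 0,"az": 0},{"fingers": 1,"tx": 0,"ty": -0.0164,"tz": -0.23,"ax": 0,"ay": 0,"az": 0},{"fingers": 1,"tx": 0,"ty": -0.0164,"tz": -0.23,"ax": 0,"ay": 0,"az": 0},{"fingers": 1,"tx": 0,"ty": -0.0164,"tz": -0.23,"ax": 0,"ay": 0,"az": 0}])

```text
time_s: 10.73
tcp_pos: [0.5514, 0.0299, 0.1127]
ee_rot: [[-0.004, -1.0, 0.005], [-0.002, 0.005, 1.0], [-1.0, 0.004, -0.002]]
wrist_force: [-0.2, 1.3, -0.7]
gripper_width: 0.216
```

Call:
play_rows(commands=[{"fingers": 1,"tx": 0,"ty": 0,"tz": -0.227,"ax": 0,"ay": 0,"az": 0},{"fingers": 1,"tx": 0,"ty": 0,"tz": -0.227,"ax": 0,"ay": 0,"az": 0},{"fingers": 1,"tx": 0,"ty": 0,"tz": -0.227,"ax": 0,"ay": 0,"az": 0},{"fingers": 1,"tx": 0,"ty": 0,"tz": -0.227,"ax": 0,"ay": 0,"az": 0},{"fingers": 1,"tx": 0,"ty": 0,"tz": -0.227,"ax": 0,"ay": 0,"az": 0}])

```text
time_s: 11.15
tcp_pos: [0.5516, -0.1405, 0.1127]
ee_rot: [[-0.003, -1.0, 0.006], [-0.001, 0.006, 1.0], [-1.0, 0.003, -0.001]]
wrist_force: [0.3, -0.0, -0.9]
gripper_width: 0.219
```

```bash
python3 q.py; python3 q.py
```

```text
11.3 [ 0.5522 -0.1357  0.113 ] [-0.8949 -0.3885 -1.4384] [0.0548 0.0148 0.0407] 0.2195481095228897
11.45 [ 0.5528 -0.1339  0.1136] [ 0.0119  1.1132 -0.5278] [ 0.0368 -0.0636 -0.0403] 0.22297328876747857
```

Call:
play_rows(commands=[{"fingers": 1,"tx": 0.045,"ty": 0.0013,"tz": -0.002,"ax": 0,"ay": 0,"az": 0},{"fingers": 1,"tx": 0.05,"ty": 0.0013,"tz": -0.002,"ax": 0,"ay": 0,"az": 0},{"fingers": 1,"tx": 0.05,"ty": 0.0013,"tz": -0.002,"ax": 0,"ay": 0,"az": 0},{"fingers": 1,"tx": 0.05,"ty": 0.0013,"tz": -0.002,"ax": 0,"ay": 0,"az": 0},{"fingers": 1,"tx": 0.05,"ty": 0.0013,"tz": -0.002,"ax": 0,"ay": 0,"az": 0}])

```text
time_s: 11.87
tcp_pos: [0.5528, -0.1363, 0.0776]
ee_rot: [[0.002, -1.0, -0.001], [-0.0, -0.001, 1.0], [-1.0, -0.002, -0.0]]
wrist_force: [-1.1, -0.8, -0.8]
gripper_width: 0.222
```

```bash
python3 q.py; python3 q.py
```

```text
12.0167 [ 0.5525 -0.1366  0.0776] [-0.6878  0.1553 -0.5632] [ 0.0123  0.0758 -0.0314] 0.2188107714532864
12.1667 [ 0.552  -0.1368  0.077 ] [-0.5621 -0.0599 -1.3521] [-0.0484  0.0492  0.0706] 0.21879991919935607
```

Call:
play_rows(commands=[{"fingers": 1,"tx": 0.006,"ty": 0,"tz": 0.0012,"ax": 0,"ay": 0,"az": 0},{"fingers": 1,"tx": 0.01,"ty": 0,"tz": 0.0012,"ax": 0,"ay": 0,"az": 0},{"fingers": 1,"tx": 0.014,"ty": 0,"tz": 0.0012,"ax": 0,"ay": 0,"az": 0},{"fingers": 1,"tx": 0.014,"ty": 0,"tz": 0.0012,"ax": 0,"ay": 0,"az": 0},{"fingers": 1,"tx": 0.014,"ty": 0,"tz": 0.0012,"ax": 0,"ay": 0,"az": 0}])

```text
time_s: 12.58
tcp_pos: [0.5516, -0.1359, 0.0655]
ee_rot: [[-0.001, -1.0, 0.0], [-0.0, 0.0, 1.0], [-1.0, 0.001, -0.0]]
wrist_force: [-0.2, 0.2, -0.7]
gripper_width: 0.217
```

```bash
python3 q.py
```

```text
12.7333 [ 0.5518 -0.1359  0.0659] [-0.2419  1.1042 -0.9357] [ 0.014  -0.0027  0.0029] 0.2207204188827026
```

It entered 5 mm without force. Push home.

Call:
play_rows(commands=[{"fingers": 1,"tx": 0.006,"ty": 0,"tz": 0,"ax": 0,"ay": 0,"az": 0},{"fingers": 1,"tx": 0.012,"ty": 0,"tz": 0,"ax": 0,"ay": 0,"az": 0},{"fingers": 1,"tx": 0.018,"ty": 0,"tz": 0,"ax": 0,"ay": 0,"az": 0},{"fingers": 1,"tx": 0.018,"ty": 0,"tz": 0,"ax": 0,"ay": 0,"az": 0},{"fingers": 1,"tx": 0.018,"ty": 0,"tz": 0,"ax": 0,"ay": 0,"az": 0}])

```text
time_s: 13.15
tcp_pos: [0.5515, -0.1359, 0.0519]
ee_rot: [[-0.001, -1.0, -0.0], [-0.0, -0.0, 1.0], [-1.0, 0.001, -0.0]]
wrist_force: [0.6, 0.2, -0.5]
gripper_width: 0.22
```

Call:
play_rows(commands=[{"fingers": 1,"tx": 0.003,"ty": 0,"tz": 0,"ax": 0,"ay": 0,"az": 0},{"fingers": 1,"tx": 0.004,"ty": 0,"tz": 0,"ax": 0,"ay": 0,"az": 0},{"fingers": 1,"tx": 0.004,"ty": 0,"tz": 0,"ax": 0,"ay": 0,"az": 0}])

```text
time_s: 13.4
tcp_pos: [0.5521, -0.1359, 0.0509]
ee_rot: [[0.001, -1.0, -0.001], [-0.001, -0.001, 1.0], [-1.0, -0.001, -0.001]]
wrist_force: [-2.9, 0.7, 6.0]
gripper_width: 0.217
```

```bash
python3 q.py
```

```text
13.55 [ 0.5521 -0.1359  0.0509] [-2.3601  1.5548  8.1424] [0.2828 0.6967 0.0323] 0.21891296205092428
```

Seated: TCP z 0.0509 with 8 N, against the expected 0.0508. Release, rise, and go to plug_d.

Call:
play_rows(commands=[{"fingers": 0.2,"tx": 0,"ty": 0,"tz": 0,"ax": 0,"ay": 0,"az": 0},{"fingers": 0.2,"tx": 0,"ty": 0,"tz": 0,"ax": 0,"ay": 0,"az": 0},{"fingers": 0.2,"tx": 0,"ty": 0,"tz": 0,"ax": 0,"ay": 0,"az": 0},{"fingers": 0.2,"tx": -0.04,"ty": 0,"tz": 0,"ax": 0,"ay": 0,"az": 0},{"fingers": 0,"tx": -0.09,"ty": 0,"tz": 0,"ax": 0,"ay": 0,"az": 0}])

```text
time_s: 13.97
tcp_pos: [0.5491, -0.1358, 0.1142]
ee_rot: [[-0.009, -1.0, 0.001], [0.0, 0.001, 1.0], [-1.0, 0.009, 0.0]]
wrist_force: [0.7, 0.3, -0.2]
gripper_width: 0.415
```

Call:
play_rows(commands=[{"fingers": 0,"tx": -0.03,"ty": -0.04,"tz": 0.23,"ax": 0,"ay": 0,"az": 0},{"fingers": 0,"tx": -0.03,"ty": -0.04,"tz": 0.23,"ax": 0,"ay": 0,"az": 0},{"fingers": 0,"tx": -0.03,"ty": -0.08,"tz": 0.23,"ax": 0,"ay": 0,"az": 0},{"fingers": 0,"tx": -0.03,"ty": -0.08,"tz": 0.23,"ax": 0,"ay": 0,"az": 0},{"fingers": 0,"tx": -0.03,"ty": -0.08,"tz": 0.23,"ax": 0,"ay": 0,"az": 0}])

```text
time_s: 14.38
tcp_pos: [0.614, 0.0405, 0.1402]
ee_rot: [[0.003, -1.0, -0.003], [0.001, -0.003, 1.0], [-1.0, -0.003, 0.001]]
wrist_force: [0.2, -0.4, -0.2]
gripper_width: 0.497
```

Call:
play_rows(commands=[{"fingers": 0,"tx": 0,"ty": 0,"tz": 0.23,"ax": 0,"ay": 0,"az": 0},{"fingers": 0,"tx": 0,"ty": 0,"tz": 0.23,"ax": 0,"ay": 0,"az": 0},{"fingers": 0,"tx": 0,"ty": 0,"tz": 0.23,"ax": 0,"ay": 0,"az": 0},{"fingers": 0,"tx": 0,"ty": 0,"tz": 0.23,"ax": 0,"ay": 0,"az": 0},{"fingers": 0,"tx": 0,"ty": 0,"tz": 0.23,"ax": 0,"ay": 0,"az": 0}])

```text
time_s: 14.8
tcp_pos: [0.6119, 0.2151, 0.1388]
ee_rot: [[0.001, -1.0, -0.006], [0.001, -0.006, 1.0], [-1.0, -0.001, 0.001]]
wrist_force: [0.2, -0.6, 0.1]
gripper_width: 0.501
```

```bash
python3 q.py; python3 q.py
```

```text
14.95 [0.6113 0.2095 0.1387] [ 0.6148 -0.9002 -0.1788] [-0.0195  0.0484  0.0746] 0.5011805643559394
15.1 [0.6117 0.2075 0.1393] [-0.3874 -0.2941  0.4542] [ 0.013   0.0017 -0.0026] 0.49931829224031465
```

Call:
play_rows(commands=[{"fingers": 0,"tx": 0.05,"ty": 0,"tz": 0.0025,"ax": 0,"ay": 0,"az": 0},{"fingers": 0,"tx": 0.08,"ty": 0,"tz": 0.0025,"ax": 0,"ay": 0,"az": 0},{"fingers": 0,"tx": 0.08,"ty": 0,"tz": 0.0025,"ax": 0,"ay": 0,"az": 0},{"fingers": 0,"tx": 0.08,"ty": 0,"tz": 0.0025,"ax": 0,"ay": 0,"az": 0},{"fingers": 0,"tx": 0.08,"ty": 0,"tz": 0.0025,"ax": 0,"ay": 0,"az": 0}])

```text
time_s: 15.52
tcp_pos: [0.6131, 0.2104, 0.0811]
ee_rot: [[0.003, -1.0, 0.001], [0.001, 0.001, 1.0], [-1.0, -0.003, 0.001]]
wrist_force: [0.8, 0.3, 0.6]
gripper_width: 0.501
```

```bash
python3 q.py; python3 q.py
```

```text
15.6667 [0.613  0.2113 0.0815] [-0.7632 -0.2286  0.0584] [-0.0092 -0.0044  0.0362] 0.5022004437132065
15.8167 [0.6123 0.2112 0.0805] [ 0.2615 -0.0137  0.244 ] [0.0113 0.0166 0.0133] 0.4989791091569663
```

Call:
play_rows(commands=[{"fingers": 0,"tx": 0.03,"ty": 0,"tz": -0.002,"ax": 0,"ay": 0,"az": 0},{"fingers": 0,"tx": 0.0545,"ty": 0,"tz": -0.002,"ax": 0,"ay": 0,"az": 0},{"fingers": 0,"tx": 0.0545,"ty": 0,"tz": -0.002,"ax": 0,"ay": 0,"az": 0},{"fingers": 0,"tx": 0.0545,"ty": 0,"tz": -0.002,"ax": 0,"ay": 0,"az": 0},{"fingers": 0,"tx": 0.0545,"ty": 0,"tz": -0.002,"ax": 0,"ay": 0,"az": 0}])

```text
time_s: 16.23
tcp_pos: [0.6127, 0.2099, 0.0397]
ee_rot: [[0.002, -1.0, -0.001], [0.0, -0.001, 1.0], [-1.0, -0.002, 0.0]]
wrist_force: [1.0, 0.7, 0.2]
gripper_width: 0.499
```

```bash
python3 q.py; python3 q.py
```

```text
16.3833 [0.6126 0.21   0.04  ] [ 0.0962 -0.4898 -0.7826] [-0.0226 -0.0101  0.0086] 0.49351385522711616
16.5333 [0.6121 0.2097 0.0393] [0.2111 0.3497 0.3402] [0.0412 0.0606 0.0114] 0.5013090967644116
```

Call:
play_rows(commands=[{"fingers": 1,"tx": 0,"ty": 0,"tz": 0,"ax": 0,"ay": 0,"az": 0},{"fingers": 1,"tx": 0,"ty": 0,"tz": 0,"ax": 0,"ay": 0,"az": 0},{"fingers": 1,"tx": 0,"ty": 0,"tz": 0,"ax": 0,"ay": 0,"az": 0},{"fingers": 1,"tx": 0,"ty": 0,"tz": 0,"ax": 0,"ay": 0,"az": 0},{"fingers": 1,"tx": 0,"ty": 0,"tz": 0,"ax": 0,"ay": 0,"az": 0}])

```text
time_s: 16.95
tcp_pos: [0.6118, 0.2095, 0.0385]
ee_rot: [[0.0, -1.0, -0.0], [0.0, -0.0, 1.0], [-1.0, -0.0, 0.0]]
wrist_force: [0.0, 0.4, -0.1]
gripper_width: 0.223
```

```bash
python3 q.py; python3 q.py
```

```text
17.1 [0.6118 0.2095 0.0385] [ 0.1964  0.5222 -0.0603] [-0.0338 -0.0998 -0.0175] 0.21837638283830257
17.25 [0.6118 0.2095 0.0385] [-0.5638 -0.4908 -0.371 ] [-0.0336 -0.1108  0.0184] 0.22176902532551213
```

Call:
play_rows(commands=[{"fingers": 1,"tx": -0.02,"ty": 0,"tz": 0,"ax": 0,"ay": 0,"az": 0},{"fingers": 1,"tx": -0.06,"ty": 0,"tz": 0,"ax": 0,"ay": 0,"az": 0},{"fingers": 1,"tx": -0.1,"ty": 0,"tz": 0,"ax": 0,"ay": 0,"az": 0},{"fingers": 1,"tx": -0.1,"ty": 0.03,"tz": -0.04,"ax": 0,"ay": 0,"az": 0},{"fingers": 1,"tx": -0.1,"ty": 0.05,"tz": -0.08,"ax": 0,"ay": 0,"az": 0}])

```text
time_s: 17.67
tcp_pos: [0.5747, 0.1506, 0.1154]
ee_rot: [[0.004, -1.0, -0.002], [0.002, -0.002, 1.0], [-1.0, -0.004, 0.002]]
wrist_force: [-0.9, -1.5, -1.1]
gripper_width: 0.217
```

Call:
play_rows(commands=[{"fingers": 1,"tx": 0,"ty": 0.055,"tz": -0.25,"ax": 0,"ay": 0,"az": 0},{"fingers": 1,"tx": 0,"ty": 0.055,"tz": -0.25,"ax": 0,"ay": 0,"az": 0},{"fingers": 1,"tx": 0,"ty": 0.055,"tz": -0.25,"ax": 0,"ay": 0,"az": 0},{"fingers": 1,"tx": 0,"ty": 0.055,"tz": -0.25,"ax": 0,"ay": 0,"az": 0},{"fingers": 1,"tx": 0,"ty": 0.055,"tz": -0.25,"ax": 0,"ay": 0,"az": 0}])

```text
time_s: 18.08
tcp_pos: [0.531, -0.041, 0.1134]
ee_rot: [[-0.002, -1.0, 0.002], [-0.0, 0.002, 1.0], [-1.0, 0.002, -0.0]]
wrist_force: [0.0, 1.3, -1.0]
gripper_width: 0.221
```

Call:
play_rows(commands=[{"fingers": 1,"tx": 0,"ty": 0,"tz": -0.04,"ax": 0,"ay": 0,"az": 0},{"fingers": 1,"tx": 0,"ty": 0,"tz": -0.04,"ax": 0,"ay": 0,"az": 0},{"fingers": 1,"tx": 0,"ty": 0,"tz": -0.04,"ax": 0,"ay": 0,"az": 0}])

```text
time_s: 18.33
tcp_pos: [0.5326, -0.0693, 0.1134]
ee_rot: [[-0.0, -1.0, 0.003], [0.0, 0.003, 1.0], [-1.0, 0.0, 0.0]]
wrist_force: [0.7, 1.4, -0.5]
gripper_width: 0.219
```

```bash
python3 q.py; python3 q.py
```

```text
18.4833 [ 0.5331 -0.0673  0.1134] [ 0.7849  0.9379 -1.4718] [ 0.0942  0.0104 -0.0667] 0.2162360002656273
18.6333 [ 0.5332 -0.067   0.1135] [ 0.1519  0.2694 -0.4217] [-0.0123 -0.035  -0.0133] 0.21998441537085706
```

Call:
play_rows(commands=[{"fingers": 1,"tx": 0.03,"ty": 0.0005,"tz": -0.0092,"ax": 0,"ay": 0,"az": 0},{"fingers": 1,"tx": 0.048,"ty": 0.0005,"tz": -0.0092,"ax": 0,"ay": 0,"az": 0},{"fingers": 1,"tx": 0.048,"ty": 0.0005,"tz": -0.0092,"ax": 0,"ay": 0,"az": 0},{"fingers": 1,"tx": 0.048,"ty": 0.0005,"tz": -0.0092,"ax": 0,"ay": 0,"az": 0},{"fingers": 1,"tx": 0.048,"ty": 0.0005,"tz": -0.0092,"ax": 0,"ay": 0,"az": 0}])

```text
time_s: 19.05
tcp_pos: [0.5335, -0.0744, 0.0783]
ee_rot: [[0.001, -1.0, -0.001], [-0.0, -0.001, 1.0], [-1.0, -0.001, -0.0]]
wrist_force: [-0.0, -0.0, -0.8]
gripper_width: 0.219
```

```bash
python3 q.py; python3 q.py
```

```text
19.2 [ 0.5335 -0.0745  0.0786] [-0.5403  0.2291 -0.8141] [-0.0078  0.0356  0.0641] 0.2191267590067449
19.35 [ 0.533  -0.0748  0.0781] [-0.1719 -0.0784  0.3226] [0.0406 0.0741 0.0066] 0.21907378551372544
```

Call:
play_rows(commands=[{"fingers": 1,"tx": 0.006,"ty": 0,"tz": 0.0006,"ax": 0,"ay": 0,"az": 0},{"fingers": 1,"tx": 0.012,"ty": 0,"tz": 0.0006,"ax": 0,"ay": 0,"az": 0},{"fingers": 1,"tx": 0.016,"ty": 0,"tz": 0.0006,"ax": 0,"ay": 0,"az": 0},{"fingers": 1,"tx": 0.016,"ty": 0,"tz": 0.0006,"ax": 0,"ay": 0,"az": 0},{"fingers": 1,"tx": 0.016,"ty": 0,"tz": 0.0006,"ax": 0,"ay": 0,"az": 0}])

```text
time_s: 19.77
tcp_pos: [0.5325, -0.0745, 0.0651]
ee_rot: [[-0.001, -1.0, 0.0], [-0.0, 0.0, 1.0], [-1.0, 0.001, -0.0]]
wrist_force: [0.6, 0.5, -1.1]
gripper_width: 0.217
```

```bash
python3 q.py
```

```text
19.9167 [ 0.5327 -0.0745  0.0655] [ 0.3366 -0.3553  0.1075] [ 0.0564 -0.0055  0.0084] 0.21407362533089566
```

Call:
play_rows(commands=[{"fingers": 1,"tx": 0.006,"ty": 0,"tz": 0,"ax": 0,"ay": 0,"az": 0},{"fingers": 1,"tx": 0.012,"ty": 0,"tz": 0,"ax": 0,"ay": 0,"az": 0},{"fingers": 1,"tx": 0.018,"ty": 0,"tz": 0,"ax": 0,"ay": 0,"az": 0},{"fingers": 1,"tx": 0.0225,"ty": 0,"tz": 0,"ax": 0,"ay": 0,"az": 0},{"fingers": 1,"tx": 0.0225,"ty": 0,"tz": 0,"ax": 0,"ay": 0,"az": 0}])

```text
time_s: 20.33
tcp_pos: [0.5325, -0.0745, 0.0503]
ee_rot: [[-0.001, -1.0, -0.001], [-0.001, -0.001, 1.0], [-1.0, 0.001, -0.001]]
wrist_force: [-4.8, 1.9, 13.5]
gripper_width: 0.221
```

```bash
python3 q.py
```

```text
20.4833 [ 0.5325 -0.0745  0.0503] [-5.8363  1.6901 12.7719] [0.5077 1.3998 0.0147] 0.2207829519182178
```

Seated at 0.0503 with 13 N. Release, rise, and look at the plate and insert.

Call:
play_rows(commands=[{"fingers": 0.2,"tx": 0,"ty": 0,"tz": 0,"ax": 0,"ay": 0,"az": 0},{"fingers": 0.2,"tx": 0,"ty": 0,"tz": 0,"ax": 0,"ay": 0,"az": 0},{"fingers": 0.2,"tx": 0,"ty": 0,"tz": 0,"ax": 0,"ay": 0,"az": 0},{"fingers": 0.2,"tx": -0.04,"ty": 0,"tz": 0,"ax": 0,"ay": 0,"az": 0},{"fingers": 0,"tx": -0.09,"ty": 0,"tz": 0,"ax": 0,"ay": 0,"az": 0}])

```text
time_s: 20.9
tcp_pos: [0.53, -0.0747, 0.1134]
ee_rot: [[-0.009, -1.0, 0.001], [-0.001, 0.001, 1.0], [-1.0, 0.009, -0.001]]
wrist_force: [0.8, 1.1, 0.2]
gripper_width: 0.421
```

Call:
play_rows(commands=[{"fingers": 0,"tx": -0.13,"ty": -0.02,"tz": -0.13,"ax": 0,"ay": 0,"az": 0},{"fingers": 0,"tx": -0.13,"ty": -0.02,"tz": -0.13,"ax": 0,"ay": 0,"az": 0},{"fingers": 0,"tx": -0.13,"ty": -0.02,"tz": -0.13,"ax": 0,"ay": 0,"az": 0},{"fingers": 0,"tx": -0.13,"ty": -0.02,"tz": -0.13,"ax": 0,"ay": 0,"az": 0},{"fingers": 0,"tx": -0.13,"ty": -0.02,"tz": -0.13,"ax": 0,"ay": 0,"az": 0}])

```text
time_s: 21.32
tcp_pos: [0.5496, -0.1744, 0.2166]
ee_rot: [[0.007, -1.0, 0.003], [-0.001, 0.003, 1.0], [-1.0, -0.007, -0.001]]
wrist_force: [0.4, -0.9, 0.3]
gripper_width: 0.496
```

```bash
python3 q.py
cat > tf.py <<'E'
from h import *
def tf(q,l): c,s=np.cos(q[2]),np.sin(q[2]); return np.atleast_2d(l)@np.array([[c,s],[-s,c]])+q[:2]
Q=[.5253,-.1651,.3046]
E
python3 - <<'E'
from tf import *
p=cap("wrist"); big=cv2.resize(p["image"],None,fx=4,fy=4,interpolation=cv2.INTER_CUBIC)
def dr(P,c): cv2.polylines(big,[np.round((proj(p,P)+.5)*4).astype(int)],True,c,1)
q=Q
for h in tf(q,np.array([[35,20],[35,85],[-35,20],[-35,85]])/1e3): dr(ring(*h,.076,.010),(255,0,0)); dr(ring(*h,.051,.015),(255,0,0))
for a,b,x,y,z,c in [(-75,75,-120,120,.046,(0,255,0)),(-20,20,-88.5,-51.5,.046,(255,0,255)),(-17,17,-87,-53,.058,(0,0,255)),(-11,11,-85,-55,.106,(0,255,255)),(-11,11,-85,-55,.058,(255,255,255))]:
    dr(np.c_[tf(q,np.array([[a,x],[b,x],[b,y],[a,y]])/1e3),np.full(4,z)],c)
o=big[0:1160,800:1800]; o=cv2.resize(o,(517,600),interpolation=cv2.INTER_AREA)
cv2.imwrite("pics/w3.png",o[:,:,::-1])
E
```

```text
21.4667 [ 0.5467 -0.1714  0.212 ] [ 0.1286  0.0656 -0.6548] [0.0375 0.0165 0.0246] 0.4971337769626375
```

View pics/w3.png

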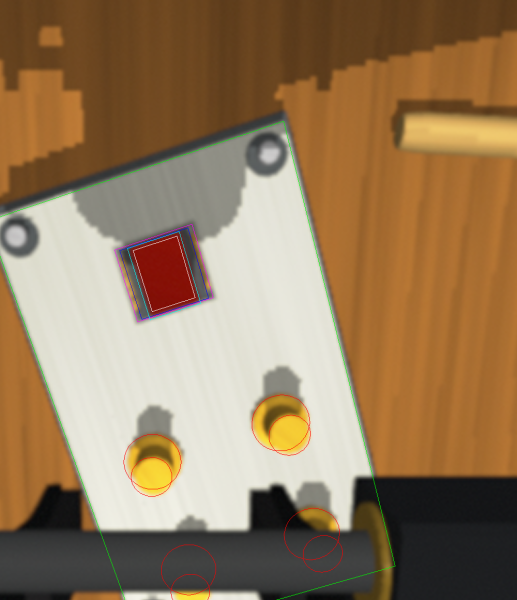

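Plugs are seated in all four holes and the overlays match. The tab sits at the predicted place. I'll align the jaws with the base's x axis and go above the tab.

Call:
play_rows(commands=[{"fingers": 0,"tx": 0.09,"ty": 0,"tz": -0.081,"ax": -0.097,"ay": 0,"az": 0},{"fingers": 0,"tx": 0.09,"ty": 0,"tz": -0.081,"ax": -0.097,"ay": 0,"az": 0},{"fingers": 0,"tx": 0.09,"ty": 0,"tz": -0.081,"ax": -0.097,"ay": 0,"az": 0},{"fingers": 0,"tx": 0.09,"ty": 0,"tz": -0.081,"ax": -0.097,"ay": 0,"az": 0},{"fingers": 0,"tx": 0.09,"ty": 0,"tz": -0.081,"ax": -0.097,"ay": 0,"az": 0}])

```text
time_s: 21.93
tcp_pos: [0.5472, -0.2321, 0.1448]
ee_rot: [[-0.003, -0.954, -0.299], [0.0, -0.299, 0.954], [-1.0, 0.003, 0.001]]
wrist_force: [0.3, 0.4, 0.7]
gripper_width: 0.499
```

```bash
python3 q.py
cat > go.py <<'E'
# world target (m) -> row numbers from the measured pose
import sys
from h import *
np.set_printoptions(precision=4,suppress=True)
viewer.capture("wrist"); s=r.sense(); R,t=pose(s); T=np.array(list(map(float,sys.argv[1:4])))
from scipy.spatial.transform import Rotation as Ro
th=float(sys.argv[4]) if len(sys.argv)>4 else 0 # tilt about base y
yaw=.3046; bx=np.array([np.cos(yaw),np.sin(yaw),0]); by=np.array([-np.sin(yaw),np.cos(yaw),0])
Rt=Ro.from_rotvec(np.radians(th)*by).as_matrix()@np.c_[[0,0,-1],-bx,by]
print(s["time_s"],t,s["wrist_force"],"t",R.T@(T-t)/.75,"a",Ro.from_matrix(R.T@Rt).as_rotvec()/np.pi, s["gripper_width"])
E
python3 go.py .5463 -.2318 .082
```

```text
22.0833 [ 0.5485 -0.2318  0.1473] [-0.0498 -0.0874  0.1479] [-0.0007 -0.0053  0.0083] 0.49855461993732236
22.1333 [ 0.5485 -0.2318  0.1474] [ 0.4805 -0.1617  0.4793] t [0.0872 0.003  0.001 ] a [ 0.0003 -0.0003  0.0007] 0.49517582883841815
```

Call:
play_rows(commands=[{"fingers": 0,"tx": 0.03,"ty": 0.003,"tz": 0,"ax": 0,"ay": 0,"az": 0},{"fingers": 0,"tx": 0.06,"ty": 0.003,"tz": 0,"ax": 0,"ay": 0,"az": 0},{"fingers": 0,"tx": 0.086,"ty": 0.003,"tz": 0,"ax": 0,"ay": 0,"az": 0},{"fingers": 0,"tx": 0.086,"ty": 0.003,"tz": 0,"ax": 0,"ay": 0,"az": 0},{"fingers": 0,"tx": 0.086,"ty": 0.003,"tz": 0,"ax": 0,"ay": 0,"az": 0}])

```text
time_s: 22.55
tcp_pos: [0.5456, -0.2329, 0.0819]
ee_rot: [[-0.001, -0.954, -0.301], [-0.0, -0.301, 0.954], [-1.0, 0.001, -0.0]]
wrist_force: [-0.2, -0.1, 0.6]
gripper_width: 0.504
```

```bash
python3 q.py;python3 go.py .5463 -.2318 .082
```

```text
22.7 [ 0.547  -0.2335  0.0837] [-0.1735  0.4771 -0.1082] [-0.0275  0.0051 -0.0161] 0.4989309189676011
22.75 [ 0.5468 -0.2334  0.0836] [ 0.5521 -0.191   1.632 ] t [0.0021 0.     0.0023] a [ 0.0002 -0.0006  0.001 ] 0.49991528439658023
```

Close on the tab.

Call:
play_rows(commands=[{"fingers": 1,"tx": 0.002,"ty": 0,"tz": 0.002,"ax": 0,"ay": 0,"az": 0},{"fingers": 1,"tx": 0.002,"ty": 0,"tz": 0.002,"ax": 0,"ay": 0,"az": 0},{"fingers": 1,"tx": 0.002,"ty": 0,"tz": 0.002,"ax": 0,"ay": 0,"az": 0},{"fingers": 1,"tx": 0.002,"ty": 0,"tz": 0.002,"ax": 0,"ay": 0,"az": 0},{"fingers": 1,"tx": 0.002,"ty": 0,"tz": 0.002,"ax": 0,"ay": 0,"az": 0}])

```text
time_s: 23.17
tcp_pos: [0.5459, -0.2318, 0.0805]
ee_rot: [[0.002, -0.954, -0.3], [-0.0, -0.3, 0.954], [-1.0, -0.002, -0.001]]
wrist_force: [1.9, 0.6, 0.3]
gripper_width: 0.252
```

```bash
python3 q.py;python3 q.py;python3 go.py .5463 -.2318 .082
```

```text
23.3167 [ 0.5459 -0.2318  0.0805] [2.652  1.4255 0.5679] [ 0.4322 -0.5096  0.0012] 0.24776590437933946
23.4667 [ 0.5459 -0.2318  0.0804] [2.1358 1.3774 1.2204] [ 0.5612 -0.6732 -0.0445] 0.2477500773320523
23.5167 [ 0.5459 -0.2318  0.0805] [3.2548 2.4219 0.7627] t [-0.002  -0.0005 -0.0001] a [ 0.0001 -0.0002  0.0005] 0.2504538487705732
```

Tab gripped (width 0.249, or 21.7 mm). A script will work out the rocking arcs about the nose points.

```bash
cat > rock.py <<'E'
# planar rocking: state = TCP (x,z) rel. pocket centre at nose height [mm], tilt deg; prints rows in tool axes of call start
import numpy as np
def rot(th): t=np.radians(th); return np.array([[np.cos(t),np.sin(t)],[-np.sin(t),np.cos(t)]])
def plan(P,th,th1,side,n,lift=0):
    N=np.array([17.*side,0]); out=[]
    for k in range(1,n+1):
        d=(th1-th)*k/n; Pk=N+rot(d)@(P-N)+[0,lift*k/n]
        loc=rot(-th)@(Pk-P)     # untilted tool: x=down, y=-bx
        out.append((round(-loc[1]/750,4),round(-loc[0]/750,4),round(d/180,4)))
    return Pk,th1,out
if __name__=="__main__":
    P=np.array([0,44.5]); th=0.
    for side,seq in [(-1,[-9]),(1,[0,9]),(-1,[0,-9]),(1,[0,9]),(-1,[0])]:
        for t1 in seq:
            P,th,o=plan(P,th,t1,side,4); print(side,t1,P,o)
E
python3 rock.py
```

```text
-1 -9 [-7.1706319  46.61151706] [(np.float64(-0.0008), np.float64(0.0023), -0.0125), (np.float64(-0.0016), np.float64(0.0047), -0.025), (np.float64(-0.0023), np.float64(0.0071), -0.0375), (np.float64(-0.0028), np.float64(0.0096), -0.05)]
1 0 [ 0.41859642 49.81877181] [(np.float64(-0.0008), np.float64(-0.0026), 0.0125), (np.float64(-0.0015), np.float64(-0.0053), 0.025), (np.float64(-0.0021), np.float64(-0.008), 0.0375), (np.float64(-0.0026), np.float64(-0.0107), 0.05)]
1 9 [ 8.41611393 51.79932306] [(np.float64(-0.0008), np.float64(-0.0026), 0.0125), (np.float64(-0.0015), np.float64(-0.0053), 0.025), (np.float64(-0.0021), np.float64(-0.008), 0.0375), (np.float64(-0.0026), np.float64(-0.0107), 0.05)]
-1 0 [3.55271368e-15 5.51375436e+01] [(np.float64(-0.0008), np.float64(0.0029), -0.0125), (np.float64(-0.0016), np.float64(0.0058), -0.025), (np.float64(-0.0022), np.float64(0.0088), -0.0375), (np.float64(-0.0026), np.float64(0.0118), -0.05)]
-1 -9 [-8.83471035 57.11809487] [(np.float64(-0.0008), np.float64(0.0029), -0.0125), (np.float64(-0.0016), np.float64(0.0058), -0.025), (np.float64(-0.0022), np.float64(0.0088), -0.0375), (np.float64(-0.0026), np.float64(0.0118), -0.05)]
1 0 [ 0.41859642 60.45631543] [(np.float64(-0.0008), np.float64(-0.0032), 0.0125), (np.float64(-0.0015), np.float64(-0.0064), 0.025), (np.float64(-0.002), np.float64(-0.0096), 0.0375), (np.float64(-0.0025), np.float64(-0.0129), 0.05)]
1 9 [10.08019238 62.30590087] [(np.float64(-0.0008), np.float64(-0.0032), 0.0125), (np.float64(-0.0015), np.float64(-0.0064), 0.025), (np.float64(-0.002), np.float64(-0.0096), 0.0375), (np.float64(-0.0025), np.float64(-0.0129), 0.05)]
-1 0 [3.55271368e-15 6.57750872e+01] [(np.float64(-0.0008), np.float64(0.0035), -0.0125), (np.float64(-0.0015), np.float64(0.007), -0.025), (np.float64(-0.0021), np.float64(0.0105), -0.0375), (np.float64(-0.0025), np.float64(0.014), -0.05)]
```

Call:
play_rows(commands=[{"fingers": 1,"tx": -0.0008,"ty": 0.0023,"tz": 0,"ax": 0,"ay": 0,"az": -0.0125},{"fingers": 1,"tx": -0.0016,"ty": 0.0047,"tz": 0,"ax": 0,"ay": 0,"az": -0.025},{"fingers": 1,"tx": -0.0023,"ty": 0.0071,"tz": 0,"ax": 0,"ay": 0,"az": -0.0375},{"fingers": 1,"tx": -0.0028,"ty": 0.0096,"tz": 0,"ax": 0,"ay": 0,"az": -0.05},{"fingers": 1,"tx": -0.0028,"ty": 0.0096,"tz": 0,"ax": 0,"ay": 0,"az": -0.05}])

```text
time_s: 23.93
tcp_pos: [0.5383, -0.2343, 0.0826]
ee_rot: [[0.153, -0.942, -0.298], [0.047, -0.295, 0.954], [-0.987, -0.16, -0.0]]
wrist_force: [3.4, 2.7, -1.7]
gripper_width: 0.25
```

```bash
cat > t.py <<'E'
from h import *
np.set_printoptions(precision=3,suppress=True)
for i in range(2): viewer.capture("wrist"); s=r.sense()
R,t=pose(s); yaw=.3046; bx=np.array([np.cos(yaw),np.sin(yaw),0]); by=np.array([-np.sin(yaw),np.cos(yaw),0])
d=(t-[.5463,-.2318,.036])*1e3; f=np.array(s["wrist_force"])
print(s["time_s"],"bx,by,z mm",d@bx,d@by,d[2],"tilt",np.degrees(np.arctan2(-R[:,0]@bx,-R[2,0])),"F bx,by,z",f@bx,f@by,f[2],"M",np.array(s["moment"])@by,s["gripper_width"])
E
python3 t.py
```

```text
24.0333 bx,by,z mm -8.144106990249442 -0.0029161899917666823 46.639802920458166 tilt -9.011367828898527 F bx,by,z 2.176103249835935 0.0688605863616748 0.6509011867788004 M -0.7333696508207987 0.250914325165936
```

```bash
cat > v.py <<'E'
import sys
from tf import *
out=[]
for n in("scene","side"):
    c=cap(n); S=7
    u=proj(c,[[.5463,-.2318,.07]])[0].astype(int)-[28,40]
    im=cv2.resize(c["image"][u[1]:u[1]+80,u[0]:u[0]+56],None,fx=S,fy=S,interpolation=cv2.INTER_CUBIC)
    im=np.clip(im.astype(float)*1.5+25,0,255).astype(np.uint8)
    out.append(im)
cv2.imwrite(sys.argv[1],np.hstack(out)[:,:,::-1])
E
python3 v.py pics/r1.png
```

```text
(no output)
```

View pics/r1.png

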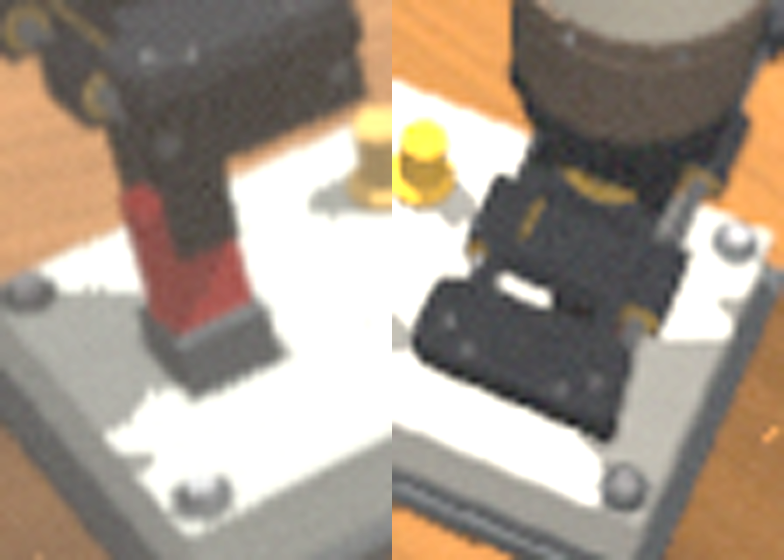

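The insert leans with the gripper, its right side has risen, and the plate is still down. Swing away.

Call:
play_rows(commands=[{"fingers": 1,"tx": -0.0008,"ty": -0.0026,"tz": 0,"ax": 0,"ay": 0,"az": 0.0125},{"fingers": 1,"tx": -0.0015,"ty": -0.0053,"tz": 0,"ax": 0,"ay": 0,"az": 0.025},{"fingers": 1,"tx": -0.0021,"ty": -0.008,"tz": 0,"ax": 0,"ay": 0,"az": 0.0375},{"fingers": 1,"tx": -0.0026,"ty": -0.0107,"tz": 0,"ax": 0,"ay": 0,"az": 0.05}])

```text
time_s: 24.47
tcp_pos: [0.5451, -0.2318, 0.0843]
ee_rot: [[-0.004, -0.954, -0.3], [-0.001, -0.3, 0.954], [-1.0, 0.004, 0.0]]
wrist_force: [2.2, -0.1, -5.1]
gripper_width: 0.248
```

Call:
play_rows(commands=[{"fingers": 1,"tx": -0.0008,"ty": -0.0026,"tz": 0,"ax": 0,"ay": 0,"az": 0.0125},{"fingers": 1,"tx": -0.0015,"ty": -0.0053,"tz": 0,"ax": 0,"ay": 0,"az": 0.025},{"fingers": 1,"tx": -0.0021,"ty": -0.008,"tz": 0,"ax": 0,"ay": 0,"az": 0.0375},{"fingers": 1,"tx": -0.0026,"ty": -0.0107,"tz": 0,"ax": 0,"ay": 0,"az": 0.05},{"fingers": 1,"tx": -0.0026,"ty": -0.0107,"tz": 0,"ax": 0,"ay": 0,"az": 0.05}])

```text
time_s: 24.88
tcp_pos: [0.5528, -0.2292, 0.0855]
ee_rot: [[-0.155, -0.941, -0.301], [-0.048, -0.297, 0.954], [-0.987, 0.162, 0.001]]
wrist_force: [1.8, -1.1, -3.3]
gripper_width: 0.252
```

```bash
python3 t.py
```

```text
24.9833 bx,by,z mm 6.675451402429623 0.5825470011418383 49.508490301817524 tilt 9.111925567244857 F bx,by,z 2.700221211664123 -1.7783042032002279 -6.714435560040619 M -1.2614542783196157 0.24834062224308298
```

Call:
play_rows(commands=[{"fingers": 1,"tx": -0.0008,"ty": 0.0029,"tz": 0,"ax": 0,"ay": 0,"az": -0.0125},{"fingers": 1,"tx": -0.0016,"ty": 0.0058,"tz": 0,"ax": 0,"ay": 0,"az": -0.025},{"fingers": 1,"tx": -0.0022,"ty": 0.0088,"tz": 0,"ax": 0,"ay": 0,"az": -0.0375},{"fingers": 1,"tx": -0.0026,"ty": 0.0118,"tz": 0,"ax": 0,"ay": 0,"az": -0.05}])

```text
time_s: 25.32
tcp_pos: [0.5445, -0.2316, 0.0887]
ee_rot: [[0.002, -0.954, -0.299], [0.002, -0.299, 0.954], [-1.0, -0.002, 0.001]]
wrist_force: [6.8, -1.2, -13.8]
gripper_width: 0.251
```

Call:
play_rows(commands=[{"fingers": 1,"tx": -0.0008,"ty": 0.0029,"tz": 0,"ax": 0,"ay": 0,"az": -0.0125},{"fingers": 1,"tx": -0.0016,"ty": 0.0058,"tz": 0,"ax": 0,"ay": 0,"az": -0.025},{"fingers": 1,"tx": -0.0022,"ty": 0.0088,"tz": 0,"ax": 0,"ay": 0,"az": -0.0375},{"fingers": 1,"tx": -0.0026,"ty": 0.0118,"tz": 0,"ax": 0,"ay": 0,"az": -0.05},{"fingers": 1,"tx": -0.0026,"ty": 0.0118,"tz": 0,"ax": 0,"ay": 0,"az": -0.05}])

```text
time_s: 25.73
tcp_pos: [0.5355, -0.2346, 0.0916]
ee_rot: [[0.151, -0.943, -0.297], [0.048, -0.293, 0.955], [-0.987, -0.159, 0.001]]
wrist_force: [6.1, 1.7, -10.4]
gripper_width: 0.25
```

```bash
python3 t.py
```

```text
25.8333 bx,by,z mm -10.570934638632815 0.5958110165012114 55.97414100010768 tilt -8.989689859234318 F bx,by,z 3.8007122021873263 0.11614966758538481 -9.96614122039723 M -0.8763209050643485 0.24842375108233142
```

Call:
play_rows(commands=[{"fingers": 1,"tx": -0.0007,"ty": -0.0032,"tz": 0,"ax": 0,"ay": 0,"az": 0.0125},{"fingers": 1,"tx": -0.0013,"ty": -0.0064,"tz": 0,"ax": 0,"ay": 0,"az": 0.025},{"fingers": 1,"tx": -0.0018,"ty": -0.0096,"tz": 0,"ax": 0,"ay": 0,"az": 0.0375},{"fingers": 1,"tx": -0.0022,"ty": -0.0129,"tz": 0,"ax": 0,"ay": 0,"az": 0.05}])

```text
time_s: 26.17
tcp_pos: [0.5448, -0.2318, 0.0961]
ee_rot: [[-0.003, -0.954, -0.3], [-0.001, -0.3, 0.954], [-1.0, 0.003, 0.0]]
wrist_force: [0.6, 0.9, -3.2]
gripper_width: 0.249
```

Call:
play_rows(commands=[{"fingers": 1,"tx": -0.0007,"ty": -0.0032,"tz": 0,"ax": 0,"ay": 0,"az": 0.0125},{"fingers": 1,"tx": -0.0013,"ty": -0.0064,"tz": 0,"ax": 0,"ay": 0,"az": 0.025},{"fingers": 1,"tx": -0.0018,"ty": -0.0096,"tz": 0,"ax": 0,"ay": 0,"az": 0.0375},{"fingers": 1,"tx": -0.0022,"ty": -0.0129,"tz": 0,"ax": 0,"ay": 0,"az": 0.05},{"fingers": 1,"tx": -0.0022,"ty": -0.0129,"tz": 0,"ax": 0,"ay": 0,"az": 0.05}])

```text
time_s: 26.58
tcp_pos: [0.5536, -0.2295, 0.0997]
ee_rot: [[-0.156, -0.94, -0.302], [-0.051, -0.298, 0.953], [-0.986, 0.164, -0.001]]
wrist_force: [-3.5, -0.1, 7.5]
gripper_width: 0.251
```

```bash
python3 t.py
```

```text
26.6833 bx,by,z mm 7.2170353975701005 0.018191980971384414 63.692155295617944 tilt 9.306903504406904 F bx,by,z -3.034753348686967 1.320603358284198 5.808282799086611 M 0.8400195274529751 0.2490085952460825
```

Force has flipped sign and the insert has risen about 17 mm, so the noses have let go. Straighten, lifting slightly.

Call:
play_rows(commands=[{"fingers": 1,"tx": -0.0015,"ty": 0.0035,"tz": 0,"ax": 0,"ay": 0,"az": -0.0125},{"fingers": 1,"tx": -0.0027,"ty": 0.0065,"tz": 0,"ax": 0,"ay": 0,"az": -0.025},{"fingers": 1,"tx": -0.0037,"ty": 0.01,"tz": 0,"ax": 0,"ay": 0,"az": -0.0375},{"fingers": 1,"tx": -0.0047,"ty": 0.0129,"tz": 0,"ax": 0,"ay": 0,"az": -0.05},{"fingers": 1,"tx": -0.0047,"ty": 0.0129,"tz": 0,"ax": 0,"ay": 0,"az": -0.05}])

```text
time_s: 27.1
tcp_pos: [0.5431, -0.232, 0.103]
ee_rot: [[-0.003, -0.954, -0.298], [0.001, -0.298, 0.954], [-1.0, 0.003, 0.002]]
wrist_force: [-1.5, 0.5, -3.4]
gripper_width: 0.248
```

```bash
python3 t.py
```

```text
27.2 bx,by,z mm -1.2206612426516228 0.2790927708345412 66.72496389273383 tilt 0.14249927551417085 F bx,by,z 0.033344122935111783 -0.2695756064228311 -3.0562797979042893 M -0.0315118990418948 0.25115437100769383
```

Free: only the insert's weight (3.1 N) and no moment. Lift 17 mm.

Call:
play_rows(commands=[{"fingers": 1,"tx": -0.004,"ty": -0.0008,"tz": 0,"ax": 0,"ay": 0,"az": 0},{"fingers": 1,"tx": -0.009,"ty": -0.0016,"tz": 0,"ax": 0,"ay": 0,"az": 0},{"fingers": 1,"tx": -0.015,"ty": -0.0016,"tz": 0,"ax": 0,"ay": 0,"az": 0},{"fingers": 1,"tx": -0.022,"ty": -0.0016,"tz": 0,"ax": 0,"ay": 0,"az": 0},{"fingers": 1,"tx": -0.022,"ty": -0.0016,"tz": 0,"ax": 0,"ay": 0,"az": 0}])

```text
time_s: 27.62
tcp_pos: [0.5484, -0.2314, 0.1204]
ee_rot: [[0.002, -0.954, -0.301], [-0.001, -0.301, 0.954], [-1.0, -0.002, -0.002]]
wrist_force: [0.3, -0.6, -3.5]
gripper_width: 0.252
```

```bash
python3 t.py; python3 t.py; python3 v.py pics/r2.png
```

```text
27.7167 bx,by,z mm 1.386468375759024 0.23529072030073345 83.30653208500021 tilt -0.03278196944232245 F bx,by,z 0.4928749739630248 -0.40658724793208184 -3.0350128769180427 M 0.07140052524679102 0.25122988803817575
27.8167 bx,by,z mm 0.9428651300761206 0.4236612941717165 82.75305321728959 tilt 0.0263047476801123 F bx,by,z -0.8455902568967943 -0.5397011930723283 -3.1765499996878104 M -0.03926134290746851 0.25199114407539985
```

View pics/r2.png

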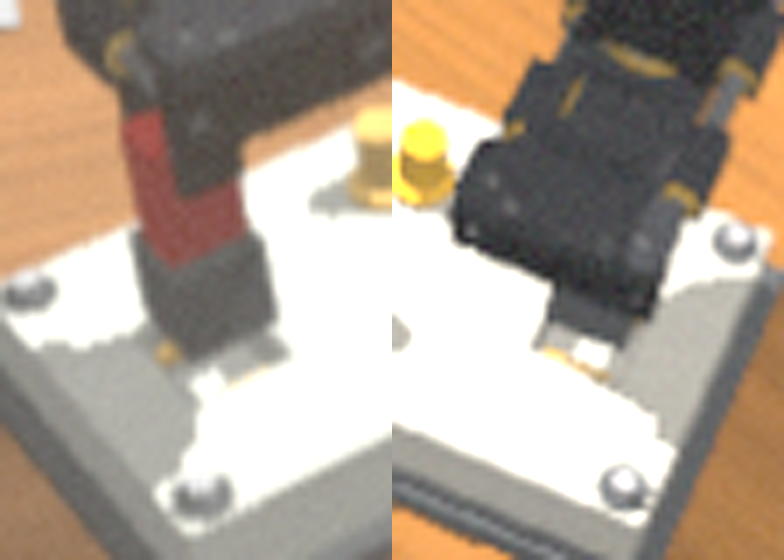

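The insert is out, above the pocket, and visibly clear. In the scene view it may lean slightly, so I'll quantify that by a silhouette fit.

```bash
cat > fit.py <<'E'
from tf import *
from scipy.spatial.transform import Rotation as Ro
yaw=.3046
def boxes(v):
    Rb=Ro.from_euler("z",yaw).as_matrix()@Ro.from_euler("yx",[v[3],v[4]],degrees=True).as_matrix()
    o=np.r_[tf(Q,[v[0]/1e3,-.07+v[1]/1e3])[0],.046+v[2]/1e3]; res=[]
    for w,d,a,b in((17,17,0,36),(11,15,36,84)):
        P=np.array([[i*w,j*d,k] for i in(-1,1) for j in(-1,1) for k in(a,b)])/1e3
        res.append(P@Rb.T+o)
    return res
v0=[1,0,15,0,0]
c=cap("scene"); u0=proj(c,[[.546,-.232,.09]])[0].astype(int)-[30,40]
cr=c["image"][u0[1]:u0[1]+80,u0[0]:u0[0]+60].astype(int)
red=((cr[...,0]>60)&(cr[...,0]>2.0*cr[...,1])&(cr[...,0]>2.0*cr[...,2])).astype(np.uint8)
red=(cv2.connectedComponentsWithStats(red)[1]==1+np.argmax(cv2.connectedComponentsWithStats(red)[2][1:,4])) 
ys,xs=np.nonzero(red); print("red px",red.sum(),xs.min(),xs.max(),ys.min(),ys.max())
L=np.array([[y,xs[ys==y].min(),xs[ys==y].max()] for y in np.unique(ys)]); print(L.T)
a=proj(c,boxes(v0)[1])-u0; print("upright tab corners (bottom,top pairs)\n",np.round(a,1))
a=proj(c,boxes([1,0,15,-8,0])[1])-u0; print("tilt -8\n",np.round(a,1))
d=spotter.silhouettes("insert",c); print([(x["score"],x["uv"]) for x in d])
E
python3 fit.py
```

```text
red px 55 21 29 22 38
[[22 23 24 25 26 27 28 29 30 31 32 33 34 35 36 37 38]
 [24 21 21 21 21 22 22 22 23 24 23 23 23 24 24 25 24]
 [25 25 25 25 25 25 25 24 25 25 27 26 23 28 29 29 24]]
upright tab corners (bottom,top pairs)
 [[22.2 38.5]
 [19.  22.4]
 [33.7 33.4]
 [30.8 17.3]
 [26.7 43.5]
 [23.6 27.2]
 [38.3 38.1]
 [35.5 22. ]]
tilt -8
 [[21.3 38.1]
 [16.8 20.7]
 [32.8 32.9]
 [28.6 15.7]
 [25.6 41.9]
 [21.  24.4]
 [37.1 36.6]
 [33.  19.2]]
[(0.65, [186.9, 227.8])]
```

Observed edges match the upright prediction: left edge slope is about 11° in perspective, and the tab's bottom sits at row 38 against 38.5 predicted for a foot height of +15 mm. Hand in.

```bash
python3 t.py; python3 -c "
from station import job
print(job.finish_job())"
```

```text
28.1167 bx,by,z mm 1.00915970480804 0.2543539690707419 82.80072350444276 tilt 0.013595289846585354 F bx,by,z 0.339759602309044 0.5217165373261574 -3.456125325991037 M 0.08325903696222799 0.2489551981847097
the job is handed in; nothing more can be done
None
```

The job is handed in at about 28 s of the 72 s allowed; no verdict was reported. Both spare plugs are in the two open holes, and the insert is out and held above its pocket.

- **Plugs:** I pushed the spares home into hole1 and hole3. They seated with 8 N and 13 N at the expected depth, and I released them. The wrist view afterwards showed hole1, hole3 and hole0 plugged at their predicted places; hole2 was mostly hidden by the gripper.
- **Insert:** I gripped the red tab and rocked it about 9° towards the robot, away, towards and away again. It then came free: the wrist felt only its weight, about 3.1 N, with no moment.
- **Last checks:** the insert is upright, with the tool tilt near 0°. Its foot is about 15 mm above the plate and about 1 mm off the pocket's centre. The grip width of 0.249 matches the tab's 22 mm. During rocking, the pull on the plate stayed below its weight (peak about 14 N, insert included), and in the pictures it stayed down.

**What disagreed:**
- The fingertips appeared about 20 mm shorter than stated, so my first close passed over the knob without touching anything. I lowered the tool in guarded steps until the plug was gripped.
- At the end of the last swing the measured height was about 1.5 mm above the command, with an upward push of 6 to 7 N. This was gone once I straightened the insert.
- The final lean was judged only from a coarse edge comparison in the scene picture, the tool tilt and the grip width.
- I did not re-check the bystanders or the plate height by measurement at the end.

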